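Shim the spice rack column to the gauge and screw its foot down

ROBOT

A 6-joint arm with a two-finger parallel gripper is mounted at the origin on the work surface. World frame = base frame: x ahead of the robot, y to its left, z up, the work surface at z = 0. Lengths are in mm, angles in rad, forces in N, time in s.
With the tool pointing down it reaches from about 350 to 975 mm from the base axis. Payload 7.1 kg.
Tool frame: the origin (TCP) lies at the very end of the fingers, on their centre line; the grasp point (between the pads) lies 19 mm behind it; z points along the fingers, y is the line along which they close (so a half turn about z gives the same grasp; the last joint's range is limited). The gripper opens to 88 mm and grips with 3 to 60 N. Pads are 20 mm wide; open, the fingers measure 115 mm over their backs; the gripper's body (75 mm by 178 mm) begins 61 mm behind the grasp point.
Start: joints at [-1.219, 0.423, 1.63, -0, 1.089, -0.019], TCP at [226.492, -582.5, 222.675] pointing down, gripper open.
Joint ranges: [-3, 3], [-0.9, 2.11], [0.09, 2.58], [-1.31, 4.45], [0.11, 2.69], [-2.54, 2.54]. Speed limits (rad/s): [2.39, 2.39, 3.01, 3.14, 3.14, 3.14].

INTERFACE

Orientations are given as a rotation vector (axis times angle).
In Python, from workcell import * gives the robot as it stands.
- The arm moves only by the tool step_arm, never from a script. Its argument "deltas" is a list of rows, each a list of 3 entries, a list of its own where there are three numbers: the shift along the tool's x, y, z in units of 300 mm (1.0 is 300 mm), then the turn, a rotation vector about the tool's x, y, z in units of 1.5 rad (1.0 is 1.5 rad), then the gripper command: -1 is shut, 1 is fully open, values between are in proportion. In form: [[[dx, dy, dz], [rx, ry, rz], gripper], ...]. A call has 1 to 20 rows; each row is the pose to reach, as a shift and turn from the pose commanded when the call began, along the tool's axes at that moment; what a row does not reach only later rows make up. A row lasts 1/12 s, in which the tool goes at most 41.7 mm and 7.16 degrees, less where a joint would pass 70% of its speed; a pose out of reach is approached as far as the arm can. A call with a number of a shift or a turn outside -1 to 1 is refused whole. A call with a gripper value outside its range is refused whole. The fingers move at their own pace and stop on an object; the grip force is fixed at half the most. Time passes only in rows, so rows that repeat a pose let the fingers close. It gives the time, the measured TCP pose, the force, the opening and the grip force at its end, in the units of the state.
- get_obs(): the state, without advancing time (a new reading comes with each control period).
- get_image(name): name is "scene" or "top" or "wrist"; returns a dict with "pixels" (480x640x3 uint8, red, green, blue), "fx", "fy", "cx", "cy" (pixels), "T" (4x4, takes a point from camera to world coordinates). Camera axes: x right, y down, z forward; pixel columns grow to the right and rows downward; lengths in mm; the calibration is good to about 2 mm. A picture is of the moment at which its call begins. There is no depth.
- close_job(): hands the job in; it is judged then, once.
The state is a dict: "t": time; "qpos": joint angles; "qvel": joint speeds; "joint_torque": joint torques, N m; "ee_pos": TCP position; "orientation": TCP orientation; "ft_force": force on the tool from outside, world axes, zero at the start; "moment": the same for the moment, N m; "width": finger opening in mm; "grasp_force": force on a finger pad.
Only numpy, scipy, OpenCV 4.12 (cv2) and the standard library are available. Lean on these libraries where they do the work, as an engineer would, in place of code of your own. Each camera call takes 0.05 s, during which the arm holds its last target. There are 200 camera calls.

TASK

Refit the spice rack's foot: slide spacer collars over the upright column until the top of the stack is level with the top of the steel gauge post beside it, no higher, and leave any spare collars lying flat on the counter off the foot plate. Then take the T-handled key, set it squarely over each of the two square-headed screws before turning, turn both clockwise until they are fully home, and stand the key upright back on its cork mat. Do not shift the gauge post, the ramekin, the tartlet mould or the blue lid, and do not tip the key over.

Things in the scene. Friction and masses are not known exactly. Their poses are not given: they have to be found in the camera images.
- foot: dark steel foot plate, fixed to the counter, 180 mm (x) by 250 mm (y), 12 mm thick. Origin: on its underside on the column's axis; the plate reaches 70 mm towards -x and 110 mm towards +x of it. Carries the column, the gauge post and the two screws (90 mm either side of the column along the plate's y)
- column_foot (a point): where the column's axis meets the plate's upper face (12 mm above the counter); collars rest here
- column_tip (a point): tip of the upright aluminium column, 26 mm in diameter, 84 mm tall above the plate, tapering to 16 mm over the last 8 mm
- gauge_low_top (a point): steel gauge post 30 x 30 mm, 54 mm high, standing loose (600 g, foot 36 x 60 mm) on the foot plate 78 mm from the column's axis on the far (+x) side; this point is the centre of its top face, which is the height mark. Exactly one of the two posts is present (the other reads None)
- gauge_high_top (a point): steel gauge post 30 x 30 mm, 72 mm high, standing loose (600 g, foot 36 x 60 mm) on the foot plate 78 mm from the column's axis on the far (+x) side; this point is the centre of its top face, which is the height mark. Exactly one of the two posts is present (the other reads None)
- collar1: one of up to five identical aluminium spacer collars (4 or 5 are present; None if absent): flat thick ring, outer diameter 62 mm, bore 32 mm, 18 mm high, 90 g, lying flat. Origin: centre of its underside; z up the bore. Can be gripped across its outside; slides freely down the column when let go. May get knocked aside during the job
- collar2: one of up to five identical aluminium spacer collars (4 or 5 are present; None if absent): flat thick ring, outer diameter 62 mm, bore 32 mm, 18 mm high, 90 g, lying flat. Origin: centre of its underside; z up the bore. Can be gripped across its outside; slides freely down the column when let go. May get knocked aside during the job
- collar3: one of up to five identical aluminium spacer collars (4 or 5 are present; None if absent): flat thick ring, outer diameter 62 mm, bore 32 mm, 18 mm high, 90 g, lying flat. Origin: centre of its underside; z up the bore. Can be gripped across its outside; slides freely down the column when let go. May get knocked aside during the job
- collar4: one of up to five identical aluminium spacer collars (4 or 5 are present; None if absent): flat thick ring, outer diameter 62 mm, bore 32 mm, 18 mm high, 90 g, lying flat. Origin: centre of its underside; z up the bore. Can be gripped across its outside; slides freely down the column when let go. May get knocked aside during the job
- collar5: one of up to five identical aluminium spacer collars (4 or 5 are present; None if absent): flat thick ring, outer diameter 62 mm, bore 32 mm, 18 mm high, 90 g, lying flat. Origin: centre of its underside; z up the bore. Can be gripped across its outside; slides freely down the column when let go. May get knocked aside during the job
- key: T-handled socket key, 78 mm tall, about 300 g, starting upright on its cork mat. Origin: centre of its open lower rim; z up its axis. Square steel socket, 40 mm outside, 28 mm inside, 36 mm deep (sides along the key's x and y); fits over a screw head any of four ways round with 2 mm clearance each side, its rim then stands on the screw's washer
- key_handle (a point): centre of the key's wooden handle bar, on its axis 64 mm above its rim: 64 mm (key's x) by 18 mm (y) by 28 mm high (from 50 to 78 mm above the rim), joined to the socket (top at 42 mm) by an 18 mm neck. Grip it from above across its 18 mm width
- mat: round cork mat, 100 mm in diameter, 6 mm thick, fixed on the counter; origin at the centre of its underside. The key starts on it and goes back on it
- screw_l (a joint): angle (rad) of the captive screw at the plate's left (+y) end: starts at 0 to 0.4, grows as it turns clockwise seen from above, stops at 4.0 fully home. It sinks 1.5 mm per rad with its washer: the gap under the washer is 6 mm at 0 and closed at 4.0. Friction torque about 0.04 N m; stays where it is left, so it can be turned in several bites
- screw_l_top (a point): centre of the top of that screw's head (turns with it). Brass head 24 mm square, 22 mm high, with a round dome 12 mm high on top; sides along this point's x and y, which are the plate's x and y at angle 0. It stands on a round washer 48 mm in diameter, 4 mm thick, whose upper face is 34 mm below this point
- screw_r (a joint): angle (rad) of the captive screw at the plate's right (-y) end: starts at 0 to 0.4, grows as it turns clockwise seen from above, stops at 4.0 fully home. It sinks 1.5 mm per rad with its washer: the gap under the washer is 6 mm at 0 and closed at 4.0. Friction torque about 0.04 N m; stays where it is left, so it can be turned in several bites
- screw_r_top (a point): centre of the top of that screw's head (turns with it). Brass head 24 mm square, 22 mm high, with a round dome 12 mm high on top; sides along this point's x and y, which are the plate's x and y at angle 0. It stands on a round washer 48 mm in diameter, 4 mm thick, whose upper face is 34 mm below this point
- ramekin: glass ramekin, 84 mm in diameter, 48 mm high, among the task's things; leave alone. Origin: centre of its underside
- gauge_low: the low gauge post itself, origin at the centre of its underside; leave alone
- gauge_high: the high gauge post itself, origin at the centre of its underside; leave alone
- mould: fluted aluminium tartlet mould, 104 mm in diameter, 22 mm high; leave alone
- lid: round blue plastic lid, 124 mm in diameter, 14 mm high; leave alone
There are look-alikes about, which are no part of the job. Leave any green look-alike of the key alone. Leave any purple look-alike of the collar2 alone.

How it is judged:
By the outcome, as a careful person would: the job done as asked, in the order asked, and still so for the second after the job is handed in, with the robot touching nothing.
Of gauge_low, gauge_high only 1 to 1 are there at a start; the rules pass over those that are not, and their reading is None.
Of collar1, collar2, collar3, collar4, collar5 only 4 to 5 are there at a start; the rules pass over those that are not, and their reading is None.
At some moment in a run one of collar1, collar2, collar3, collar4, collar5 may be knocked a few centimetres aside while the robot is not near it.
It also fails if it takes over 208 s, if anything falls off the work surface, if the arm or the gripper's body presses on something with over 40 N, if the wrist force passes 120 N, or if a joint passes its speed limit or range.

## Working session

There is one attempt and no reset: what is moved stays moved. The work goes in short steps, Python scripts to look and compute and a tool call to move; the robot and the scene stay as the last step left them, time stands still between calls to the robot, and variables do not carry over. Pictures are saved under pics/ and viewed, at most 14 in all, crops included, and the job is handed in when it is done.

Besides the shell and the picture viewer there is one more tool, called after ">>>" by a JSON object that holds its "fn" and its "kwargs". step_arm: Moves the arm, as the interface text tells. Its arguments: {"type":"object","properties":{"deltas":{"type":"array","items":{"type":"array"}}},"required":["deltas"]}

```bash
mkdir -p pics; cat > h.py <<'E'
from workcell import *
import numpy as np, cv2
def snap(n,f):
    im=get_image(n); cv2.imwrite('pics/'+f,im['pixels'][:,:,::-1]); np.savez('pics/'+f[:-4]+'.npz',**im); return im
def ray(im,u,v,z):
    d=np.array([(u-im['cx'])/im['fx'],(v-im['cy'])/im['fy'],1.]); T=np.array(im['T']); d=T[:3,:3]@d; o=T[:3,3]
    return o+d*(z-o[2])/d[2]
def proj(im,p):
    T=np.array(im['T']); c=T[:3,:3].T@(np.array(p)-T[:3,3]); return im['fx']*c[0]/c[2]+im['cx'],im['fy']*c[1]/c[2]+im['cy']
E
python3 - <<'E'
from h import *
for n in('top','scene'):
    im=snap(n,n+'0.png'); print(n,im['fx'],np.round(im['T'],3).tolist())
o=get_obs();print(o['t'],o['orientation'],o['width'])
E
```

```text
top 502.3399131905497 [[-0.011, -0.997, 0.07, 403.006], [-1.0, 0.012, 0.003, 43.241], [-0.004, -0.07, -0.998, 1270.058], [0.0, 0.0, 0.0, 1.0]]
scene 527.1807680384843 [[-0.005, 0.712, -0.703, 1528.102], [1.0, 0.017, 0.01, 33.211], [0.019, -0.702, -0.712, 1113.95], [0.0, 0.0, 0.0, 1.0]]
0.1 [-3.08638228e+00 -5.78942947e-01  4.01636929e-04] 87.78751406228845
```

View pics/top0.png

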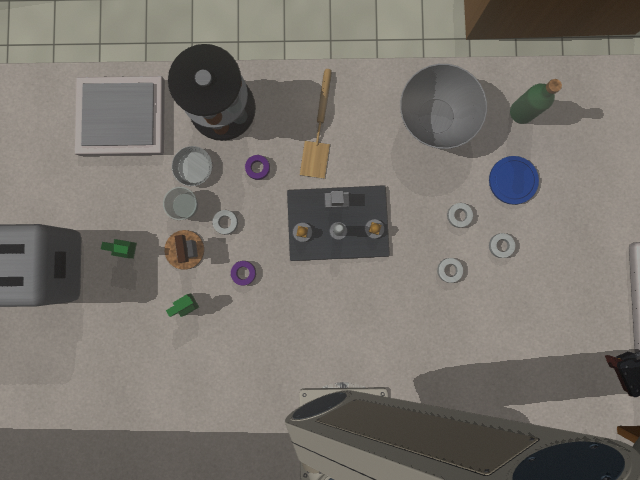

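View pics/scene0.png

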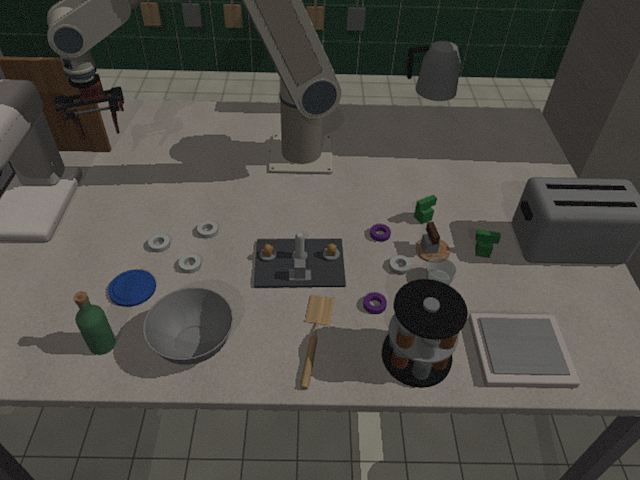

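The top view shows the following:
- **Collars:** grey rings at (225,222), (460,215), (502,245) and (451,270). The purple rings at (258,167) and (243,272) are look-alikes.
- **Key:** brown handle on the cork mat at (184,249). The green ones at (122,249) and (184,305) are look-alikes.
- **Foot:** column tip at (339,229), gauge at (336,199), screws at (302,232) and (375,229).
- **Keep clear:** ramekin at (181,204) and lid at (514,180).

Next I'll check these in a close crop and work out the gauge height.

```bash
python3 - <<'E'
from h import *
t=dict(np.load('pics/top0.npz')); s=dict(np.load('pics/scene0.npz'))
a=t['pixels'][180:265,280:395]; b=s['pixels'][225:295,245:350]; c=t['pixels'][190:280,150:260]; d=t['pixels'][195:285,430:530]
R=lambda x:cv2.resize(x,(400,300),interpolation=cv2.INTER_CUBIC)
cv2.imwrite('pics/c1.png',np.vstack([np.hstack([R(a),R(b)]),np.hstack([R(c),R(d)])])[:,:,::-1])
# grey rings: bright neutral pixels
hsv=cv2.cvtColor(t['pixels'],cv2.COLOR_RGB2HSV)
for n,(u,v) in dict(c1=(225,222),c2=(460,215),c3=(502,245),c4=(451,270)).items():
    p=t['pixels'][v-18:v+18,u-18:u+18].astype(int); h=hsv[v-18:v+18,u-18:u+18]
    m=((p[...,2]-p[...,0]>-4)&(h[...,2]>120)).astype(np.uint8)
    k,l,st,ce=cv2.connectedComponentsWithStats(m); i=1+np.argmax(st[1:,4]); 
    hull=cv2.convexHull(np.argwhere(l==i)[:,::-1].astype(np.int32)); (cx,cy),r=cv2.minEnclosingCircle(hull)
    print(n,st[i,4],round(cx+u-18,1),round(cy+v-18,1),round(r,1),ray(t,cx+u-18,cy+v-18,16).round(0))
for n,(u,v,z) in dict(tip=(339,229,96),sl=(302,232,50),sr=(375,229,50),g66=(336.5,199,66),g84=(336.5,199,84),kh=(181,249,84),mat=(184,249,6)).items(): print(n,ray(t,u,v,z).round(0))
E
```

```text
c1 301 224.4 221.6 11.9 [524. 293.  16.]
c2 322 460.1 214.6 12.1 [ 534. -298.   16.]
c3 322 502.5 244.8 12.3 [ 458. -402.   16.]
c4 325 450.2 269.9 12.2 [ 397. -269.   16.]
tip [495.   8.  96.]
sl [493.  97.  50.]
sr [498. -81.  50.]
g66 [570.  12.  66.]
g84 [568.  13.  84.]
kh [453. 382.  84.]
mat [456. 397.   6.]
```

View pics/c1.png

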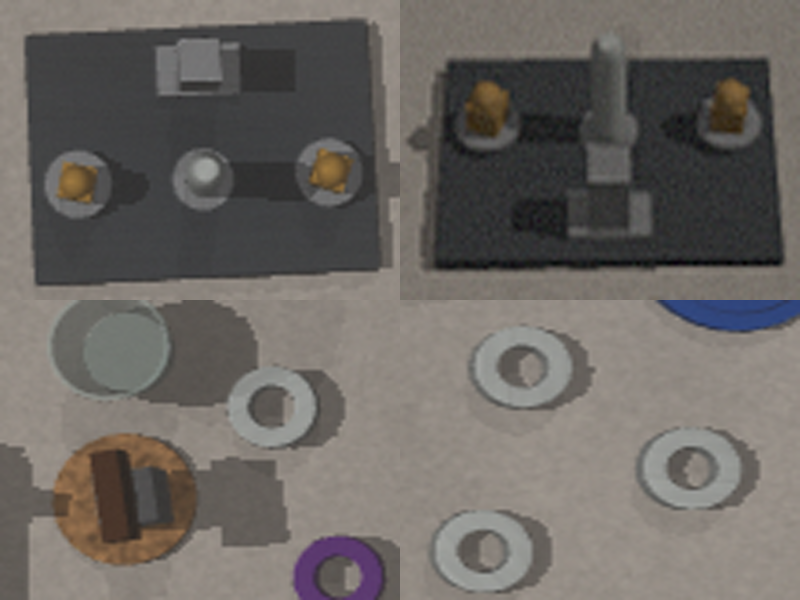

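```bash
python3 - <<'E'
from h import *
t=dict(np.load('pics/top0.npz')); s=dict(np.load('pics/scene0.npz'))
for z in(66,84): print(z,ray(t,337.5,197.4,z),ray(s,300,263,z))
for z in(96,):print(ray(t,280+204/400*115,180+170/300*85,z),ray(s,245+207/400*105,225+42/300*70,z))
o=get_obs()
from scipy.spatial.transform import Rotation as R
print(R.from_rotvec(o['orientation']).as_matrix().round(3))
E
```

```text
66 [574.33633827   9.86065571  66.        ] [577.24747784  11.18174066  66.        ]
84 [571.77505182  10.35967429  84.        ] [593.5797183   11.56011995  84.        ]
[497.37212199   8.97000711  96.        ] [500.15298568   7.53042172  96.        ]
[[ 0.932  0.362 -0.001]
 [ 0.362 -0.932  0.001]
 [ 0.    -0.001 -1.   ]]
```

The two views agree at z=66 and not at 84, so this is the low post. It needs 3 collars, with one spare. I'll hover over collar 4 at (397,-269), which is also clear of the look-alikes.

>>> {"fn": "step_arm", "kwargs": {"deltas": [[[0.907, -0.767, 0.3], [0, 0, 0.247], 1], [[0.907, -0.767, 0.3], [0, 0, 0.247], 1], [[0.907, -0.767, 0.3], [0, 0, 0.247], 1], [[0.907, -0.767, 0.3], [0, 0, 0.247], 1], [[0.907, -0.767, 0.3], [0, 0, 0.247], 1], [[0.907, -0.767, 0.3], [0, 0, 0.247], 1], [[0.907, -0.767, 0.3], [0, 0, 0.247], 1], [[0.907, -0.767, 0.3], [0, 0, 0.247], 1], [[0.907, -0.767, 0.3], [0, 0, 0.247], 1], [[0.907, -0.767, 0.3], [0, 0, 0.247], 1], [[0.907, -0.767, 0.3], [0, 0, 0.247], 1], [[0.907, -0.767, 0.3], [0, 0, 0.247], 1], [[0.907, -0.767, 0.3], [0, 0, 0.247], 1], [[0.907, -0.767, 0.3], [0, 0, 0.247], 1], [[0.907, -0.767, 0.3], [0, 0, 0.247], 1]]}}

```text
t: 1.35
ee_pos: [396.4, -270.6, 133.0]
orientation: [3.141, -0.003, 0.001]
ft_force: [0.1, 0.0, -0.4]
width: 88.4
grasp_force: 0.0
```

```bash
cat >> h.py <<'E'
from scipy.spatial.transform import Rotation as Ro
def plan(*tg):
    "targets (x,y,z,yaw of tool x); prints deltas in call units from the measured pose"
    o=get_obs(); r=Ro.from_rotvec(o['orientation']); M=r.as_matrix()
    print('t',round(o['t'],1),'pos',np.round(o['ee_pos'],1),'yaw',round(np.arctan2(M[1,0],M[0,0]),3),'w',round(o['width'],1),'q6',round(o['qpos'][5],2),'F',np.round(o['ft_force'],1))
    for x,y,z,w in tg:
        G=Ro.from_matrix([[np.cos(w),np.sin(w),0],[np.sin(w),-np.cos(w),0],[0,0,-1]])
        print((M.T@(np.array([x,y,z])-o['ee_pos'])/300).round(3).tolist(),((r.inv()*G).as_rotvec()/1.5).round(3).tolist())
def rings(im,z,name='wrist',rmin=24,rmax=40,show=True):
    p=im['pixels'].astype(int); m=((p[...,2]-p[...,0]>-6)&(p.max(2)>110)).astype(np.uint8)
    m=cv2.morphologyEx(m,cv2.MORPH_OPEN,np.ones((3,3),np.uint8))
    cs,_=cv2.findContours(m,cv2.RETR_EXTERNAL,cv2.CHAIN_APPROX_NONE)
    for c in cs:
        if cv2.contourArea(c)<60 or len(c)<6: continue
        (u,v),r=cv2.minEnclosingCircle(c); P=ray(im,u,v,z); rr=np.linalg.norm(ray(im,u+r,v,z)-P)
        if rmin<rr<rmax: print('ring',round(u),round(v),P.round(1),'r',rr.round(1))
E
python3 - <<'E'
from h import *
im=snap('wrist','w1.png'); print(np.round(im['T'],2).tolist(),im['fx']); rings(im,17); plan((397,-269,4,0))
E
```

```text
[[-0.0, -0.96, -0.27, 470.22], [-1.0, 0.0, 0.0, -270.03], [0.0, 0.27, -0.96, 295.27], [0.0, 0.0, 0.0, 1.0]] 418.0177368952272
t 1.4 pos [ 396.4 -270.4  132.9] yaw -0.001 w 87.7 q6 0.95 F [ 0.  0. -0.]
[0.002, -0.005, 0.43] [0.0, -0.0, -0.001]
```

View pics/w1.png

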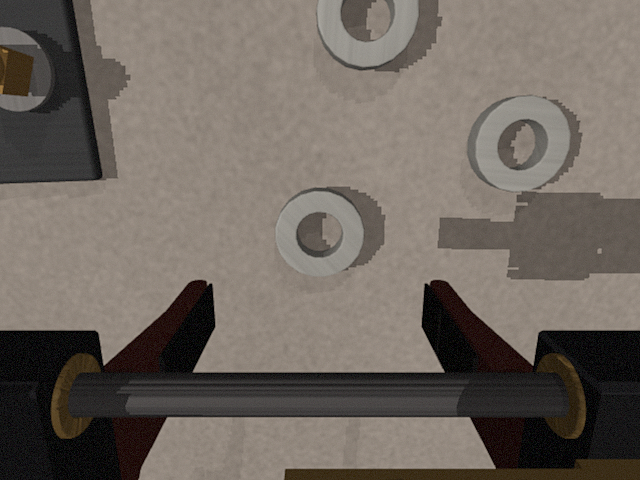

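The wrist view shows collar 4 centred at about (319,231) and a second one at (523,143). My mask missed them, so I'll loosen it.

```bash
python3 - <<'E'
import re
s=open('h.py').read()
s=s.replace("m=((p[...,2]-p[...,0]>-6)&(p.max(2)>110)).astype(np.uint8)","m=((p[...,2]-p[...,0]>-12)&(p.max(2)>125)).astype(np.uint8)")
open('h.py','w').write(s)
from h import *
im=dict(np.load('pics/w1.npz')); print(im['pixels'][205,320],im['pixels'][232,290],im['pixels'][300,320],ray(im,319.5,231,17)); rings(im,17); plan((397,-269,4,0))
E
```

```text
[150 146 140] [152 150 142] [149 139 129] [ 399.26204929 -271.0224704    17.        ]
ring 319 233 [ 397.9 -270.5   17. ] r 30.1
ring 522 144 [ 457.7 -402.9   17. ] r 32.7
ring 368 15 [ 533.3 -299.9   17. ] r 31.0
t 1.4 pos [ 396.4 -270.4  132.9] yaw -0.001 w 87.7 q6 0.95 F [ 0.  0. -0.]
[0.002, -0.005, 0.43] [0.0, -0.0, -0.001]
```

>>> {"fn": "step_arm", "kwargs": {"deltas": [[[0.007, 0, 0.2], [0, 0, 0], 1], [[0.007, 0, 0.35], [0, 0, 0], 1], [[0.007, 0, 0.427], [0, 0, 0], 1], [[0.007, 0, 0.427], [0, 0, 0], 1], [[0.007, 0, 0.427], [0, 0, 0], -1], [[0.007, 0, 0.427], [0, 0, 0], -1], [[0.007, 0, 0.427], [0, 0, 0], -1], [[0.007, 0, 0.427], [0, 0, 0], -1], [[0.007, 0, 0.427], [0, 0, 0], -1], [[0.007, 0, 0.427], [0, 0, 0], -1], [[0.007, 0, 0.427], [0, 0, 0], -1], [[0.007, 0, 0.427], [0, 0, 0], -1], [[0.007, 0, 0.3], [0, 0, 0], -1], [[0.007, 0, 0.15], [0, 0, 0], -1], [[0.007, 0, 0], [0, 0, 0], -1], [[0.007, 0, 0], [0, 0, 0], -1]]}}

```text
t: 2.73
ee_pos: [401.6, -271.3, 138.4]
orientation: [3.136, 0.001, 0.012]
ft_force: [1.2, -0.7, -0.4]
width: 60.9
grasp_force: 30.0
```

```bash
python3 - <<'E'
from h import *
plan((497.5,8.5,130,0))
E
```

```text
t 2.7 pos [ 401.6 -271.3  138.4] yaw 0.0 w 60.9 q6 0.95 F [ 1.2 -0.7 -0.4]
[0.32, -0.933, 0.025] [0.003, -0.005, 0.0]
```

>>> {"fn": "step_arm", "kwargs": {"deltas": [[[0.33, -0.93, 0], [0, 0, 0], -1], [[0.33, -0.93, 0], [0, 0, 0], -1], [[0.33, -0.93, 0], [0, 0, 0], -1], [[0.33, -0.93, 0], [0, 0, 0], -1], [[0.33, -0.93, 0], [0, 0, 0], -1], [[0.33, -0.93, 0], [0, 0, 0], -1], [[0.33, -0.93, 0], [0, 0, 0], -1], [[0.33, -0.93, 0], [0, 0, 0], -1], [[0.33, -0.93, 0], [0, 0, 0], -1], [[0.33, -0.93, 0], [0, 0, 0], -1], [[0.33, -0.93, 0], [0, 0, 0], -1], [[0.33, -0.93, 0], [0, 0, 0], -1], [[0.33, -0.93, 0], [0, 0, 0], -1], [[0.33, -0.93, 0], [0, 0, 0], -1], [[0.33, -0.93, 0], [0, 0, 0], -1]]}}

```text
t: 3.98
ee_pos: [497.6, 8.8, 132.7]
orientation: [-3.142, 0.002, -0.0]
ft_force: [-0.0, -0.9, -1.0]
width: 61.1
grasp_force: 30.0
```

```bash
python3 - <<'E'
from h import *
im=snap('wrist','w2.png'); plan((497.5,8.5,130,0)); print(proj(im,[497.5,8.5,96]),proj(im,[497.5,8.5,147]))
E
```

```text
t 4.0 pos [497.7   9.  132.7] yaw -0.001 w 61.1 q6 1.57 F [ 0.5  0.8 -0.2]
[-0.001, 0.002, 0.009] [-0.0, -0.0, -0.001]
(np.float64(319.8382874937799), np.float64(275.3851071597466)) (np.float64(320.3681756963256), np.float64(321.30186514451105))
```

View pics/w2.png

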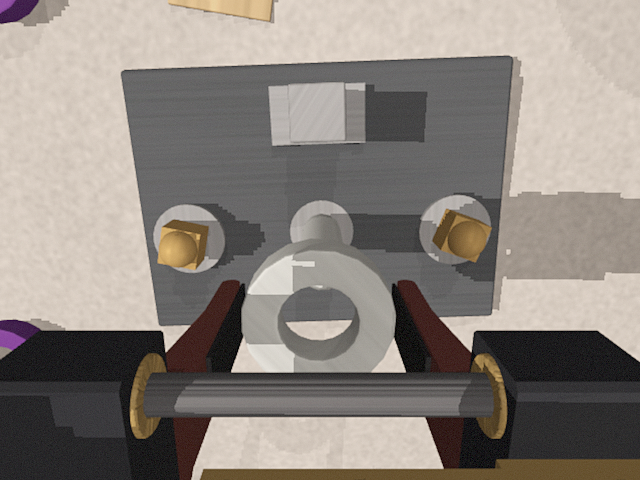

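The wrist view shows the collar's bore at (318,321), the column's base flange at (321,231), the screw domes at (182,249) and (467,239), and the gauge top at (317,111).

```bash
python3 - <<'E'
from h import *
im=dict(np.load('pics/w2.npz'))
print('flange',ray(im,321,231,14),'bore',ray(im,318.5,321,150.7),ray(im,318.5,321,148))
print('L',ray(im,182,249,50),'R',ray(im,467,239,50),'g',ray(im,317,111.5,66))
E
```

```text
flange [499.73017758   7.36380037  14.        ] bore [499.47661865   9.22851569 150.7       ] [498.12855529   9.22664065 148.        ]
L [497.62532353  92.69187954  50.        ] R [503.83912547 -81.15896872  50.        ] g [577.61418664   9.89294252  66.        ]
```

>>> {"fn": "step_arm", "kwargs": {"deltas": [[[0.003, 0.004, 0], [0, 0, 0], -1], [[0.003, 0.004, 0.04], [0, 0, 0], -1], [[0.003, 0.004, 0.08], [0, 0, 0], -1], [[0.003, 0.004, 0.11], [0, 0, 0], -1], [[0.003, 0.004, 0.14], [0, 0, 0], -1], [[0.003, 0.004, 0.17], [0, 0, 0], -1], [[0.003, 0.004, 0.2], [0, 0, 0], -1], [[0.003, 0.004, 0.2], [0, 0, 0], -1], [[0.003, 0.004, 0.2], [0, 0, 0], -1]]}}

```text
t: 4.78
ee_pos: [498.7, 8.3, 72.2]
orientation: [3.141, 0.001, -0.001]
ft_force: [0.6, -1.5, -2.0]
width: 60.6
grasp_force: 30.0
```

>>> {"fn": "step_arm", "kwargs": {"deltas": [[[0, 0, 0.04], [0, 0, 0], -1], [[0, 0, 0.08], [0, 0, 0], -1], [[0, 0, 0.12], [0, 0, 0], -1], [[0, 0, 0.12], [0, 0, 0], -1], [[0, 0, 0.12], [0, 0, 0], 1], [[0, 0, 0.12], [0, 0, 0], 1], [[0, 0, 0.12], [0, 0, 0], 1], [[0, 0, 0.12], [0, 0, 0], 1], [[0, 0, 0.12], [0, 0, 0], 1], [[0, 0, 0.12], [0, 0, 0], 1], [[0, 0, -0.02], [0, 0, 0], 1], [[0, 0, -0.16], [0, 0, 0], 1], [[0, 0, -0.26], [0, 0, 0], 1], [[0, 0, -0.26], [0, 0, 0], 1], [[0, 0, -0.26], [0, 0, 0], 1]]}}

```text
t: 6.03
ee_pos: [499.9, 8.4, 152.5]
orientation: [-3.142, -0.0, -0.007]
ft_force: [0.6, 0.7, -0.1]
width: 87.6
grasp_force: 0.0
```

```bash
python3 - <<'E'
from h import *
im=snap('wrist','w3.png'); rings(im,30); t=snap('top','t1.png'); rings(t,17,rmin=27); plan((533.5,-299,150,0))
E
```

```text
ring 317 118 [578.1   9.8  30. ] r 33.5
ring 224 222 [523.1 293.9  17. ] r 30.5
ring 460 213 [ 537.1 -298.2   17. ] r 30.2
ring 194 167 [662.7 369.7  17. ] r 39.0
t 6.1 pos [497.9   8.4 150.1] yaw 0.0 w 87.8 q6 1.56 F [-0.1 -0.   0.7]
[0.118, 1.025, 0.0] [-0.0, 0.001, 0.0]
```

View pics/w3.png

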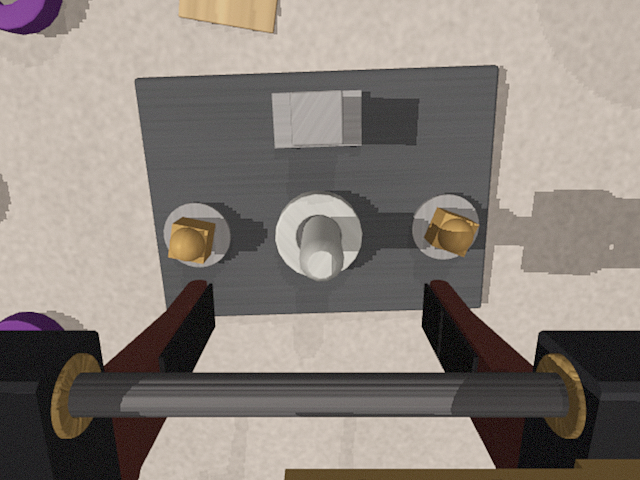

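The first collar is seated on the column: ring at (319,236), tip at (321,265). Next is collar 2.

>>> {"fn": "step_arm", "kwargs": {"deltas": [[[0.118, 1.0, 0], [0, 0, 0], 1], [[0.118, 1.0, 0], [0, 0, 0], 1], [[0.118, 1.0, 0], [0, 0, 0], 1], [[0.118, 1.0, 0], [0, 0, 0], 1], [[0.118, 1.0, 0], [0, 0, 0], 1], [[0.118, 1.0, 0], [0, 0, 0], 1], [[0.118, 1.0, 0], [0, 0, 0], 1], [[0.118, 1.0, 0], [0, 0, 0], 1], [[0.118, 1.0, 0], [0, 0, 0], 1], [[0.118, 1.0, 0], [0, 0, 0], 1], [[0.118, 1.0, 0], [0, 0, 0], 1], [[0.118, 1.0, 0], [0, 0, 0], 1], [[0.118, 1.0, 0], [0, 0, 0], 1], [[0.118, 1.0, 0], [0, 0, 0], 1]]}}

```text
t: 7.3
ee_pos: [534.2, -290.3, 150.8]
orientation: [-3.141, -0.003, 0.0]
ft_force: [-1.0, -0.1, 0.7]
width: 88.2
grasp_force: 0.0
```

```bash
python3 - <<'E'
from h import *
im=snap('wrist','w4.png'); rings(im,17); plan((533.5,-299.5,5,0))
E
```

```text
ring 332 226 [ 536.2 -299.7   17. ] r 30.3
t 7.3 pos [ 534.3 -290.6  150.9] yaw 0.002 w 87.7 q6 1.05 F [-0.8 -0.6 -0.3]
[-0.003, 0.03, 0.486] [0.0, -0.0, 0.001]
```

>>> {"fn": "step_arm", "kwargs": {"deltas": [[[0.006, 0.028, 0.25], [0, 0, 0], 1], [[0.006, 0.028, 0.4], [0, 0, 0], 1], [[0.006, 0.028, 0.483], [0, 0, 0], 1], [[0.006, 0.028, 0.483], [0, 0, 0], 1], [[0.006, 0.028, 0.483], [0, 0, 0], -1], [[0.006, 0.028, 0.483], [0, 0, 0], -1], [[0.006, 0.028, 0.483], [0, 0, 0], -1], [[0.006, 0.028, 0.483], [0, 0, 0], -1], [[0.006, 0.028, 0.483], [0, 0, 0], -1], [[0.006, 0.028, 0.483], [0, 0, 0], -1], [[0.006, 0.028, 0.483], [0, 0, 0], -1], [[0.006, 0.028, 0.35], [0, 0, 0], -1], [[0.006, 0.028, 0.2], [0, 0, 0], -1], [[0.006, 0.028, 0.04], [0, 0, 0], -1], [[0.006, 0.028, 0.04], [0, 0, 0], -1], [[-0.12, -1.0, 0.04], [0, 0, 0], -1], [[-0.12, -1.0, 0.04], [0, 0, 0], -1], [[-0.12, -1.0, 0.04], [0, 0, 0], -1], [[-0.12, -1.0, 0.04], [0, 0, 0], -1], [[-0.12, -1.0, 0.04], [0, 0, 0], -1]]}}

```text
t: 9.02
ee_pos: [509.6, -91.6, 138.6]
orientation: [-3.142, 0.001, 0.0]
ft_force: [1.0, -0.7, -1.7]
width: 60.3
grasp_force: 29.8
```

```bash
python3 - <<'E'
from h import *
plan((498.5,8.2,138,0))
E
```

```text
t 9.0 pos [509.6 -91.6 138.6] yaw -0.0 w 60.3 q6 1.37 F [ 1.  -0.7 -1.7]
[-0.037, -0.333, 0.002] [-0.0, 0.0, -0.0]
```

>>> {"fn": "step_arm", "kwargs": {"deltas": [[[-0.037, -0.325, 0], [0, 0, 0], -1], [[-0.037, -0.325, 0], [0, 0, 0], -1], [[-0.037, -0.325, 0], [0, 0, 0], -1], [[-0.037, -0.325, 0], [0, 0, 0], -1], [[-0.037, -0.325, 0], [0, 0, 0], -1], [[-0.037, -0.325, 0], [0, 0, 0], -1]]}}

```text
t: 9.52
ee_pos: [499.5, 3.6, 138.6]
orientation: [3.141, 0.0, 0.0]
ft_force: [-0.5, -0.8, -1.3]
width: 60.8
grasp_force: 29.8
```

```bash
python3 - <<'E'
from h import *
im=snap('wrist','w5.png'); p=im['pixels'].astype(int); plan((498.5,8.2,138,0))
g=cv2.cvtColor(im['pixels'],cv2.COLOR_RGB2GRAY)
cv2.imwrite('pics/w5c.png',im['pixels'][180:400,200:440,::-1])
E
```

```text
t 9.6 pos [499.6   3.3 138.6] yaw -0.001 w 60.5 q6 1.55 F [-0.2 -0.1 -1.1]
[-0.004, -0.016, 0.002] [0.0, -0.0, -0.0]
```

View pics/w5c.png

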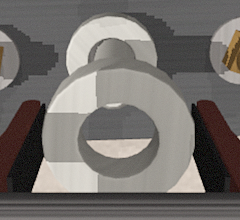

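Collar 2 is held level. The bore at (318,324) matches the last placement, so I'll lower it.

>>> {"fn": "step_arm", "kwargs": {"deltas": [[[-0.004, -0.016, 0], [0, 0, 0], -1], [[-0.004, -0.016, 0.04], [0, 0, 0], -1], [[-0.004, -0.016, 0.08], [0, 0, 0], -1], [[-0.004, -0.016, 0.11], [0, 0, 0], -1], [[-0.004, -0.016, 0.14], [0, 0, 0], -1], [[-0.004, -0.016, 0.17], [0, 0, 0], -1], [[-0.004, -0.016, 0.2], [0, 0, 0], -1], [[-0.004, -0.016, 0.22], [0, 0, 0], -1], [[-0.004, -0.016, 0.22], [0, 0, 0], -1], [[-0.004, -0.016, 0.22], [0, 0, 0], -1]]}}

```text
t: 10.4
ee_pos: [498.6, 8.8, 72.4]
orientation: [3.141, 0.001, 0.0]
ft_force: [3.4, -4.3, -4.3]
width: 60.4
grasp_force: 29.8
```

>>> {"fn": "step_arm", "kwargs": {"deltas": [[[0, 0, 0.03], [0, 0, 0], -1], [[0, 0, 0.05], [0, 0, 0], -1], [[0, 0, 0.05], [0, 0, 0], 1], [[0, 0, 0.05], [0, 0, 0], 1], [[0, 0, 0.05], [0, 0, 0], 1], [[0, 0, 0.05], [0, 0, 0], 1], [[0, 0, 0.05], [0, 0, 0], 1], [[0, 0, 0.05], [0, 0, 0], 1], [[0, 0, -0.1], [0, 0, 0], 1], [[0, 0, -0.2], [0, 0, 0], 1], [[0, 0, -0.26], [0, 0, 0], 1], [[0, 0, -0.26], [0, 0, 0], 1], [[0, 0, -0.26], [0, 0, 0], 1]]}}

```text
t: 11.48
ee_pos: [498.8, 9.1, 151.6]
orientation: [-3.142, -0.0, -0.004]
ft_force: [-0.1, -0.8, -0.8]
width: 87.9
grasp_force: 0.0
```

```bash
python3 - <<'E'
from h import *
im=snap('wrist','w6.png'); t=snap('top','t2.png'); rings(t,17,rmin=27); plan((458,-402.5,150,0))
a=cv2.resize(im['pixels'],None,fx=.6,fy=.6,interpolation=cv2.INTER_AREA); b=t['pixels'][140:340,90:540]
cv2.imwrite('pics/c2.png',np.vstack([np.pad(a,((0,0),(0,66),(0,0))),b])[:,:,::-1])
E
```

```text
ring 224 222 [523.1 293.9  17. ] r 30.5
ring 194 167 [663.  369.5  17. ] r 38.8
t 11.6 pos [497.4   9.1 149.9] yaw 0.0 w 87.7 q6 1.56 F [ 0.2  0.6 -1. ]
[-0.132, 1.372, -0.0] [-0.0, 0.001, 0.0]
```

View pics/c2.png

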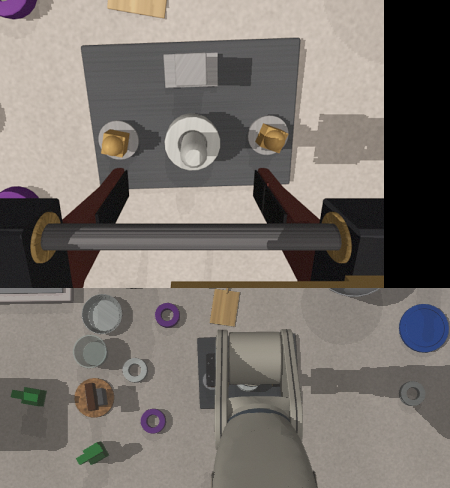

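Two collars are on the column. The third will be the collar at (502,245), and the one at (225,222) stays as the spare.

>>> {"fn": "step_arm", "kwargs": {"deltas": [[[-0.1, 1.0, 0], [0, 0, 0], 1], [[-0.1, 1.0, 0], [0, 0, 0], 1], [[-0.1, 1.0, 0], [0, 0, 0], 1], [[-0.1, 1.0, 0], [0, 0, 0], 1], [[-0.1, 1.0, 0], [0, 0, 0], 1], [[-0.1, 1.0, 0], [0, 0, 0], 1], [[-0.1, 1.0, 0], [0, 0, 0], 1], [[-0.1, 1.0, 0], [0, 0, 0], 1], [[-0.1, 1.0, 0], [0, 0, 0], 1], [[-0.1, 1.0, 0], [0, 0, 0], 1], [[-0.1, 1.0, 0], [0, 0, 0], 1], [[-0.1, 1.0, 0], [0, 0, 0], 1]]}}

```text
t: 12.58
ee_pos: [468.2, -289.1, 150.1]
orientation: [-3.141, -0.003, 0.002]
ft_force: [-1.3, 0.1, -0.4]
width: 88.2
grasp_force: 0.0
```

>>> {"fn": "step_arm", "kwargs": {"deltas": [[[-0.032, 0.37, 0], [0, 0, 0], 1], [[-0.032, 0.37, 0], [0, 0, 0], 1], [[-0.032, 0.37, 0], [0, 0, 0], 1], [[-0.032, 0.37, 0], [0, 0, 0], 1], [[-0.032, 0.37, 0], [0, 0, 0], 1], [[-0.032, 0.37, 0], [0, 0, 0], 1], [[-0.032, 0.37, 0], [0, 0, 0], 1]]}}

```text
t: 13.17
ee_pos: [458.9, -399.9, 150.5]
orientation: [-3.141, -0.003, 0.001]
ft_force: [0.7, 0.2, -0.0]
width: 87.8
grasp_force: 0.0
```

```bash
python3 - <<'E'
from h import *
im=snap('wrist','w7.png'); rings(im,17); plan((458,-402.5,5,0))
E
```

```text
ring 322 231 [ 457.3 -402.2   17. ] r 30.3
t 13.2 pos [ 458.9 -400.1  150.6] yaw 0.002 w 87.7 q6 0.83 F [ 0.1  0.8 -0.1]
[-0.003, 0.008, 0.485] [-0.0, 0.0, 0.001]
```

>>> {"fn": "step_arm", "kwargs": {"deltas": [[[-0.002, 0.007, 0.25], [0, 0, 0], 1], [[-0.002, 0.007, 0.4], [0, 0, 0], 1], [[-0.002, 0.007, 0.483], [0, 0, 0], 1], [[-0.002, 0.007, 0.483], [0, 0, 0], 1], [[-0.002, 0.007, 0.483], [0, 0, 0], -1], [[-0.002, 0.007, 0.483], [0, 0, 0], -1], [[-0.002, 0.007, 0.483], [0, 0, 0], -1], [[-0.002, 0.007, 0.483], [0, 0, 0], -1], [[-0.002, 0.007, 0.483], [0, 0, 0], -1], [[-0.002, 0.007, 0.483], [0, 0, 0], -1], [[-0.002, 0.007, 0.483], [0, 0, 0], -1], [[-0.002, 0.007, 0.35], [0, 0, 0], -1], [[-0.002, 0.007, 0.2], [0, 0, 0], -1], [[-0.002, 0.007, 0.04], [0, 0, 0], -1], [[-0.002, 0.007, 0.04], [0, 0, 0], -1], [[0.1, -0.97, 0.04], [0, 0, 0], -1], [[0.1, -0.97, 0.04], [0, 0, 0], -1], [[0.1, -0.97, 0.04], [0, 0, 0], -1], [[0.1, -0.97, 0.04], [0, 0, 0], -1], [[0.1, -0.97, 0.04], [0, 0, 0], -1]]}}

```text
t: 14.88
ee_pos: [479.2, -195.2, 138.6]
orientation: [3.142, -0.001, 0.0]
ft_force: [1.0, 0.1, -0.4]
width: 61.4
grasp_force: 30.0
```

```bash
python3 - <<'E'
from h import *
plan((498.5,8.2,138,0))
E
```

```text
t 14.9 pos [ 479.2 -195.2  138.6] yaw -0.001 w 61.4 q6 1.16 F [ 1.   0.1 -0.4]
[0.064, -0.678, 0.002] [0.0, -0.0, -0.0]
```

>>> {"fn": "step_arm", "kwargs": {"deltas": [[[0.064, -0.69, 0], [0, 0, 0], -1], [[0.064, -0.69, 0], [0, 0, 0], -1], [[0.064, -0.69, 0], [0, 0, 0], -1], [[0.064, -0.69, 0], [0, 0, 0], -1], [[0.064, -0.69, 0], [0, 0, 0], -1], [[0.064, -0.69, 0], [0, 0, 0], -1], [[0.064, -0.69, 0], [0, 0, 0], -1], [[0.064, -0.69, 0], [0, 0, 0], -1], [[0.064, -0.69, 0], [0, 0, 0], -1], [[0.064, -0.69, 0], [0, 0, 0], -1]]}}

```text
t: 15.72
ee_pos: [498.7, 8.8, 138.6]
orientation: [3.141, -0.003, -0.0]
ft_force: [-0.3, -1.0, -0.7]
width: 61.7
grasp_force: 30.0
```

```bash
python3 - <<'E'
from h import *
plan((498.5,8.2,74,0))
E
```

```text
t 15.7 pos [498.7   8.8 138.6] yaw -0.002 w 61.7 q6 1.57 F [-0.3 -1.  -0.7]
[-0.001, 0.002, 0.215] [0.0, 0.0, -0.001]
```

>>> {"fn": "step_arm", "kwargs": {"deltas": [[[-0.001, 0.002, 0], [0, 0, 0], -1], [[-0.001, 0.002, 0.04], [0, 0, 0], -1], [[-0.001, 0.002, 0.08], [0, 0, 0], -1], [[-0.001, 0.002, 0.11], [0, 0, 0], -1], [[-0.001, 0.002, 0.14], [0, 0, 0], -1], [[-0.001, 0.002, 0.17], [0, 0, 0], -1], [[-0.001, 0.002, 0.2], [0, 0, 0], -1], [[-0.001, 0.002, 0.2], [0, 0, 0], -1], [[-0.001, 0.002, 0.2], [0, 0, 0], -1]]}}

```text
t: 16.47
ee_pos: [499.1, 9.2, 78.2]
orientation: [3.141, 0.001, 0.001]
ft_force: [3.5, -2.7, -3.4]
width: 61.9
grasp_force: 30.0
```

>>> {"fn": "step_arm", "kwargs": {"deltas": [[[0, 0, 0.02], [0, 0, 0], -1], [[0, 0, 0.02], [0, 0, 0], 1], [[0, 0, 0.02], [0, 0, 0], 1], [[0, 0, 0.02], [0, 0, 0], 1], [[0, 0, 0.02], [0, 0, 0], 1], [[0, 0, 0.02], [0, 0, 0], 1], [[0, 0, 0.02], [0, 0, 0], 1], [[0, 0, -0.1], [0, 0, 0], 1], [[0, 0, -0.2], [0, 0, 0], 1], [[0, 0, -0.28], [0, 0, 0], 1], [[0, 0, -0.28], [0, 0, 0], 1], [[0, 0, -0.28], [0, 0, 0], 1]]}}

```text
t: 17.47
ee_pos: [499.4, 9.6, 164.0]
orientation: [-3.142, -0.0, -0.005]
ft_force: [-0.1, 0.1, -0.8]
width: 88.0
grasp_force: 0.0
```

```bash
python3 - <<'E'
from h import *
im=snap('wrist','w8.png'); s=snap('scene','s2.png'); plan((456,300,165,0))
a=cv2.resize(im['pixels'],(400,300),interpolation=cv2.INTER_AREA); b=cv2.resize(s['pixels'][215:295,235:455],(800,290),interpolation=cv2.INTER_CUBIC)
cv2.imwrite('pics/c3.png',np.vstack([np.pad(a,((0,0),(0,400),(0,0))),b])[:,:,::-1])
E
```

```text
t 17.6 pos [497.8   9.6 162. ] yaw 0.0 w 87.9 q6 1.57 F [ 0.  -0.  -0.4]
[-0.139, -0.968, -0.01] [-0.0, 0.001, 0.0]
```

View pics/c3.png

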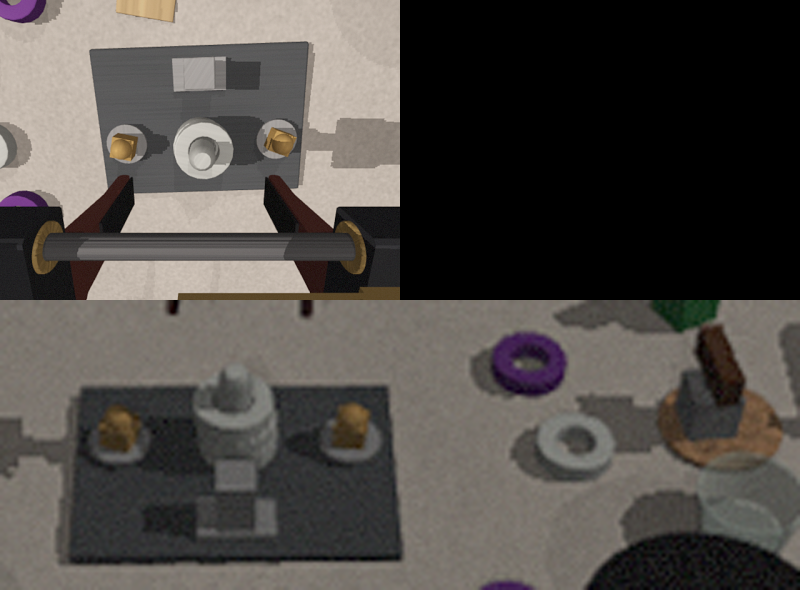

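Three collars are stacked, with the spare flat at (576,443) in the crop. Now the key, approached at a hover.

>>> {"fn": "step_arm", "kwargs": {"deltas": [[[-0.14, -1.0, -0.03], [0, 0, 0], 1], [[-0.14, -1.0, -0.03], [0, 0, 0], 1], [[-0.14, -1.0, -0.03], [0, 0, 0], 1], [[-0.14, -1.0, -0.03], [0, 0, 0], 1], [[-0.14, -1.0, -0.03], [0, 0, 0], 1], [[-0.14, -1.0, -0.03], [0, 0, 0], 1], [[-0.14, -1.0, -0.03], [0, 0, 0], 1], [[-0.14, -1.0, -0.03], [0, 0, 0], 1], [[-0.14, -1.0, -0.03], [0, 0, 0], 1], [[-0.14, -1.0, -0.03], [0, 0, 0], 1], [[-0.14, -1.0, -0.03], [0, 0, 0], 1], [[-0.14, -1.0, -0.03], [0, 0, 0], 1]]}}

```text
t: 18.57
ee_pos: [456.4, 307.8, 171.1]
orientation: [3.141, -0.002, -0.002]
ft_force: [0.3, -0.3, -0.2]
width: 88.0
grasp_force: 0.0
```

>>> {"fn": "step_arm", "kwargs": {"deltas": [[[0, -0.26, 0], [0, 0, 0], 1], [[0, -0.26, 0], [0, 0, 0], 1], [[0, -0.26, 0], [0, 0, 0], 1], [[0, -0.26, 0], [0, 0, 0], 1], [[0, -0.26, 0], [0, 0, 0], 1], [[0, -0.26, 0], [0, 0, 0], 1]]}}

```text
t: 19.07
ee_pos: [456.4, 385.7, 171.4]
orientation: [3.141, -0.002, -0.001]
ft_force: [0.7, -0.5, 0.6]
width: 87.8
grasp_force: 0.0
```

```bash
python3 - <<'E'
from h import *
im=snap('wrist','w9.png'); plan((455,388,165,0.14)); print(proj(im,[455,388,84]))
E
```

```text
t 19.1 pos [456.5 385.8 171.5] yaw -0.001 w 87.7 q6 2.25 F [ 0.2 -0.9 -0.5]
[-0.005, -0.007, 0.022] [0.0, 0.0, -0.094]
(np.float64(315.1948797817998), np.float64(248.7538161648365))
```

View pics/w9.png

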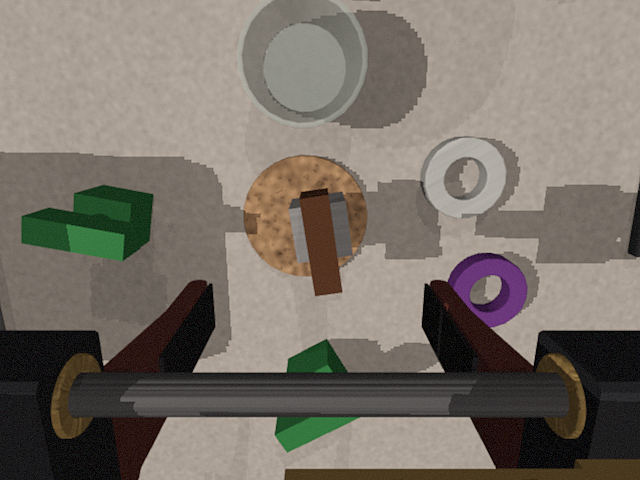

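The wrist view shows the key's handle top face with corners near (302,198), (328,195), (341,291) and (316,295). It stands on the mat, centred at (306,216). Next I'll measure the handle's centre and yaw.

```bash
cat >> h.py <<'E'
def handle(im,z,lo=(5,90,30),hi=(14,255,160)):
    h=cv2.cvtColor(im['pixels'],cv2.COLOR_RGB2HSV); m=cv2.inRange(h,lo,hi); m=cv2.morphologyEx(m,cv2.MORPH_OPEN,np.ones((5,5),np.uint8))
    cs,_=cv2.findContours(m,cv2.RETR_EXTERNAL,cv2.CHAIN_APPROX_NONE)
    for c in sorted(cs,key=cv2.contourArea)[-3:]:
        b=cv2.boxPoints(cv2.minAreaRect(c)); P=np.array([ray(im,*q,z)[:2] for q in b]); e=[P[1]-P[0],P[2]-P[1]]; L=[np.linalg.norm(x) for x in e]; d=e[int(np.argmax(L))]
        print('box',b.mean(0).round(),P.mean(0).round(1),'LxW',np.round(L,1),'yaw',round(np.arctan2(d[1],d[0])%np.pi,3),'area',cv2.contourArea(c))
E
python3 - <<'E'
from h import *
im=dict(np.load('pics/w9.npz'))
hs=cv2.cvtColor(im['pixels'],cv2.COLOR_RGB2HSV)
print(hs[240,320],hs[280,328],hs[195,315],hs[170,290],hs[260,290])
P=np.array([ray(im,*q,84)[:2] for q in [(302,200),(328,196),(341,291),(316,295)]]); print(P.round(1),P.mean(0)); d=P[0]+P[1]-P[2]-P[3]; print(np.arctan2(d[1],d[0]))
handle(im,84); print('mat',ray(im,306,216,6))
E
```

```text
[  9 167  81] [ 12 163  80] [ 17 183  32] [ 14 118 145] [ 15 127 137]
[[485.8 395.9]
 [488.2 380.2]
 [426.7 371.5]
 [423.9 387.6]] [456.1243644  383.78915394]
0.13685112820252296
box [363. 226.] [469.6 358.6] LxW [2.5 2.5] yaw 0.029 area 16.0
box [321. 245.] [456.6 384.3] LxW [18.  64.2] yaw 0.149 area 2684.0
mat [458.83663782 395.796616     6.        ]
```

>>> {"fn": "step_arm", "kwargs": {"deltas": [[[0, 0.006, 0.15], [0, 0, -0.099], 1], [[0, 0.006, 0.28], [0, 0, -0.099], 1], [[0, 0.006, 0.36], [0, 0, -0.099], 1], [[0, 0.006, 0.378], [0, 0, -0.099], 1], [[0, 0.006, 0.378], [0, 0, -0.099], 1], [[0, 0.006, 0.378], [0, 0, -0.099], -0.2], [[0, 0.006, 0.378], [0, 0, -0.099], -0.2], [[0, 0.006, 0.378], [0, 0, -0.099], -0.2], [[0, 0.006, 0.378], [0, 0, -0.099], -0.4], [[0, 0.006, 0.378], [0, 0, -0.099], -0.4], [[0, 0.006, 0.378], [0, 0, -0.099], -0.4], [[0, 0.006, 0.378], [0, 0, -0.099], -1], [[0, 0.006, 0.378], [0, 0, -0.099], -1], [[0, 0.006, 0.378], [0, 0, -0.099], -1], [[0, 0.006, 0.378], [0, 0, -0.099], -1], [[0, 0.006, 0.378], [0, 0, -0.099], -1]]}}

```text
t: 20.45
ee_pos: [456.3, 385.6, 58.2]
orientation: [3.133, 0.234, -0.0]
ft_force: [1.2, -2.2, -0.8]
width: 18.2
grasp_force: 15.9
```

```bash
python3 - <<'E'
from h import *
plan((456,384,150,0.149))
im=dict(np.load('pics/w8.npz')); p=im['pixels'];cv2.imwrite('pics/c4.png',np.hstack([cv2.resize(p[190:275,160:245],(400,400),interpolation=cv2.INTER_CUBIC),cv2.resize(p[180:265,400:485],(400,400),interpolation=cv2.INTER_CUBIC)])[:,:,::-1])
E
```

```text
t 20.4 pos [456.3 385.6  58.2] yaw 0.149 w 18.2 q6 2.1 F [ 1.2 -2.2 -0.8]
[-0.002, 0.005, -0.306] [0.0, 0.0, -0.0]
```

View pics/c4.png

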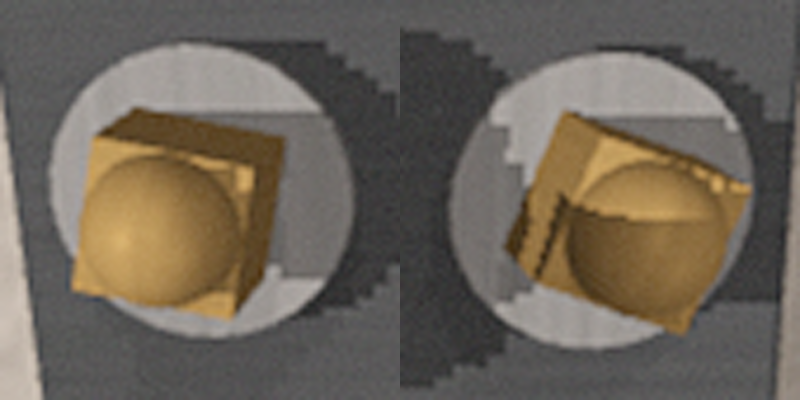

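The crop gives the top-face corners of both screw heads. Left: (95,137), (253,167), (236,320), (72,290). Right, with 400 taken off: (205,137), (350,187), (285,333), (137,282).

```bash
python3 - <<'E'
from h import *
im=dict(np.load('pics/w8.npz')); k=85/400
for n,o,q,z in(('L',(160,190),[(95,137),(253,167),(236,320),(72,290)],43.6),('R',(400,180),[(205,137),(350,187),(285,333),(137,282)],43.4)):
    P=np.array([ray(im,o[0]+a*k-.4,o[1]+b*k-.4,z)[:2] for a,b in q])
    ang=[np.arctan2(*((P[(i+1)%4]-P[i])[::-1])) for i in range(4)]
    print(n,P.mean(0).round(1),[round((a+np.pi/4)%(np.pi/2)-np.pi/4,3) for a in ang],[np.linalg.norm(P[(i+1)%4]-P[i]).round(1) for i in range(4)])
for n,c,o in(('L',(200,190),(160,190)),('R',(201+0,201),(400,180))):
    print('washer',n,ray(im,o[0]+c[0]*k,o[1]+c[1]*k,21.6).round(1))
for a in [(100,38),(320,8)]: pass
print(ray(im,202,304*0+308,96).round(1))
E
```

```text
L [496.1  96.9] [np.float64(-0.194), np.float64(-0.172), np.float64(-0.191), np.float64(-0.23)] [np.float64(23.4), np.float64(24.1), np.float64(24.8), np.float64(24.2)]
R [502.5 -82.9] [np.float64(-0.328), np.float64(-0.324), np.float64(-0.335), np.float64(-0.364)] [np.float64(23.2), np.float64(23.7), np.float64(24.1), np.float64(23.5)]
washer L [496.4  97.1  21.6]
washer R [502.4 -83.   21.6]
[467.1  79.7  96. ]
```

Screw heads: L is at (496.2, 97.0) with yaw -0.195, R at (502.5, -82.9) with yaw -0.335. So θL≈0.23 and θR≈0.37. Lift the key and carry it to L.

>>> {"fn": "step_arm", "kwargs": {"deltas": [[[0, 0, 0], [0, 0, 0], -1], [[0, 0, -0.03], [0, 0, 0], -1], [[0, 0, -0.1], [0, 0, 0], -1], [[0, 0, -0.2], [0, 0, 0], -1], [[0, 0, -0.26], [0, 0, 0], -1], [[-0.011, 0.966, -0.26], [0, 0, -0.933], -1], [[-0.011, 0.966, -0.26], [0, 0, -0.933], -1], [[-0.011, 0.966, -0.26], [0, 0, -0.933], -1], [[-0.011, 0.966, -0.26], [0, 0, -0.933], -1], [[-0.011, 0.966, -0.26], [0, 0, -0.933], -1], [[-0.011, 0.966, -0.26], [0, 0, -0.933], -1], [[-0.011, 0.966, -0.26], [0, 0, -0.933], -1], [[-0.011, 0.966, -0.26], [0, 0, -0.933], -1], [[-0.011, 0.966, -0.26], [0, 0, -0.933], -1], [[-0.011, 0.966, -0.26], [0, 0, -0.933], -1], [[-0.011, 0.966, -0.26], [0, 0, -0.933], -1], [[-0.011, 0.966, -0.26], [0, 0, -0.933], -1], [[-0.011, 0.966, -0.26], [0, 0, -0.933], -1]]}}

```text
t: 21.95
ee_pos: [496.0, 98.5, 136.7]
orientation: [2.243, 2.199, 0.0]
ft_force: [0.4, -0.1, -1.6]
width: 17.7
grasp_force: 30.0
```

```bash
python3 - <<'E'
from h import *
plan((496.2,97,135,2.947))
E
```

```text
t 21.9 pos [496.   98.5 136.7] yaw 1.551 w 17.7 q6 0.19 F [ 0.4 -0.1 -1.6]
[-0.005, 0.001, 0.006] [0.0, 0.0, -0.931]
```

>>> {"fn": "step_arm", "kwargs": {"deltas": [[[-0.005, 0.001, 0], [0, 0, -0.931], -1], [[-0.005, 0.001, 0], [0, 0, -0.931], -1], [[-0.005, 0.001, 0], [0, 0, -0.931], -1], [[-0.005, 0.001, 0], [0, 0, -0.931], -1], [[-0.005, 0.001, 0], [0, 0, -0.931], -1], [[-0.005, 0.001, 0], [0, 0, -0.931], -1], [[-0.005, 0.001, 0], [0, 0, -0.931], -1], [[-0.005, 0.001, 0], [0, 0, -0.931], -1], [[-0.005, 0.001, 0], [0, 0, -0.931], -1], [[-0.005, 0.001, 0], [0, 0, -0.931], -1], [[-0.005, 0.001, 0], [0, 0, -0.931], -1], [[-0.005, 0.001, 0], [0, 0, -0.931], -1], [[-0.005, 0.001, 0], [0, 0, -0.931], -1], [[-0.005, 0.001, 0], [0, 0, -0.931], -1], [[-0.005, 0.001, 0], [0, 0, -0.931], -1]]}}

```text
t: 23.2
ee_pos: [496.4, 97.2, 136.4]
orientation: [0.314, 3.126, 0.0]
ft_force: [-0.0, 0.4, -3.0]
width: 17.7
grasp_force: 30.0
```

```bash
python3 - <<'E'
from h import *
plan((496.2,97,73.5,2.947)); w=snap('wrist','w10.png'); s=snap('scene','s3.png')
a=cv2.resize(w['pixels'],(400,300),interpolation=cv2.INTER_AREA); b=cv2.resize(s['pixels'][190:270,290:400],(400,300),interpolation=cv2.INTER_CUBIC)
cv2.imwrite('pics/c5.png',np.hstack([a,b])[:,:,::-1])
E
```

```text
t 23.2 pos [496.4  97.2 136.4] yaw 2.941 w 17.7 q6 -1.2 F [-0.   0.4 -3. ]
[0.0, -0.001, 0.21] [0.0, 0.0, -0.004]
```

View pics/c5.png

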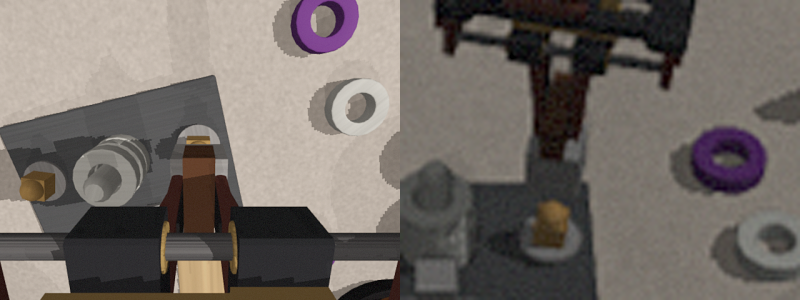

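The key hangs over the left screw, with the handle end at (198,150) in the crop. This view is turned about 180°, so I'll compare the column tip and washer positions across the two headings to check for camera bias.

```bash
python3 - <<'E'
from h import *
a=dict(np.load('pics/w3.npz'));b=dict(np.load('pics/w10.npz'))
for im,box in((a,(240,180,400,290)),(b,(0,190,420,340))):
    g=cv2.cvtColor(im['pixels'],cv2.COLOR_RGB2GRAY)[box[1]:box[3],box[0]:box[2]]
    for n,r0,r1,z in(('tip',12,22,96),):
        c=cv2.HoughCircles(cv2.medianBlur(g,3),cv2.HOUGH_GRADIENT,1,20,param1=80,param2=12,minRadius=r0,maxRadius=r1)
        if c is not None:
            for u,v,r in c[0][:4]: print(n,u+box[0],v+box[1],r,ray(im,u+box[0],v+box[1],z).round(1))
cv2.imwrite('pics/c6.png',np.hstack([cv2.resize(b['pixels'][180:340,20:260],(480,320),interpolation=cv2.INTER_CUBIC),cv2.resize(b['pixels'][180:300,270:390],(320,320),interpolation=cv2.INTER_CUBIC)])[:,:,::-1])
E
```

```text
tip 321.5 235.5 20.3 [515.6   7.1  96. ]
tip 320.5 266.5 15.8 [497.9   7.6  96. ]
tip 150.5 308.5 14.5 [499.5   7.1  96. ]
tip 49.5 304.5 19.2 [486.7 -44.2  96. ]
tip 173.5 242.5 20.3 [467.   29.5  96. ]
tip 83.5 298.5 20.3 [487.  -25.5  96. ]
```

View pics/c6.png

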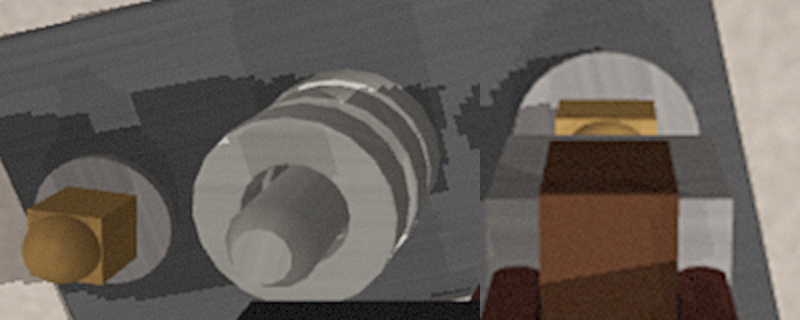

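The tip positions agree to within about 1.6 mm between headings, and the socket and head edges are parallel and centred. Seat the key.

>>> {"fn": "step_arm", "kwargs": {"deltas": [[[-0.002, 0, 0.06], [0, 0, -0.004], -1], [[-0.002, 0, 0.09], [0, 0, -0.004], -1], [[-0.002, 0, 0.11], [0, 0, -0.004], -1], [[-0.002, 0, 0.13], [0, 0, -0.004], -1], [[-0.002, 0, 0.15], [0, 0, -0.004], -1], [[-0.002, 0, 0.17], [0, 0, -0.004], -1], [[-0.002, 0, 0.185], [0, 0, -0.004], -1], [[-0.002, 0, 0.195], [0, 0, -0.004], -1], [[-0.002, 0, 0.2], [0, 0, -0.004], -1], [[-0.002, 0, 0.2], [0, 0, -0.004], -1], [[-0.002, 0, 0.2], [0, 0, -0.004], -1]]}}

```text
t: 24.22
ee_pos: [496.9, 97.1, 76.3]
orientation: [-0.299, -3.127, 0.0]
ft_force: [-0.1, -0.1, -3.1]
width: 17.6
grasp_force: 30.0
```

```bash
python3 - <<'E'
from h import *
plan((497,97,73,2.947)); print(get_obs()['moment'])
E
```

```text
t 24.2 pos [496.9  97.1  76.3] yaw 2.951 w 17.6 q6 -1.21 F [-0.1 -0.1 -3.1]
[-0.0, -0.0, 0.011] [-0.0, -0.0, 0.002]
[ 0.03714624 -0.00123451 -0.01262154]
```

>>> {"fn": "step_arm", "kwargs": {"deltas": [[[0, 0, 0.004], [0, 0, 0], -1], [[0, 0, 0.007], [0, 0, 0], -1], [[0, 0, 0.009], [0, 0, 0], -1], [[0, 0, 0.009], [0, 0, 0], -1], [[0, 0, 0.009], [0, 0, 0], -1]]}}

```text
t: 24.63
ee_pos: [496.9, 97.1, 73.6]
orientation: [-0.299, -3.127, -0.0]
ft_force: [-1.6, 0.8, -2.0]
width: 17.4
grasp_force: 30.0
```

Seated on the washer. Turn clockwise and follow the sinking screw.

>>> {"fn": "step_arm", "kwargs": {"deltas": [[[0, 0, 0], [0, 0, 0.07], -1], [[0, 0, 0], [0, 0, 0.14], -1], [[0, 0, 0.001], [0, 0, 0.21], -1], [[0, 0, 0.001], [0, 0, 0.28], -1], [[0, 0, 0.002], [0, 0, 0.35], -1], [[0, 0, 0.002], [0, 0, 0.42], -1], [[0, 0, 0.003], [0, 0, 0.49], -1], [[0, 0, 0.003], [0, 0, 0.56], -1], [[0, 0, 0.004], [0, 0, 0.63], -1], [[0, 0, 0.005], [0, 0, 0.7], -1], [[0, 0, 0.005], [0, 0, 0.77], -1], [[0, 0, 0.006], [0, 0, 0.84], -1], [[0, 0, 0.006], [0, 0, 0.91], -1], [[0, 0, 0.007], [0, 0, 0.97], -1], [[0, 0, 0.007], [0, 0, 1.0], -1], [[0, 0, 0.007], [0, 0, 1.0], -1]]}}

```text
t: 25.97
ee_pos: [496.5, 96.9, 71.5]
orientation: [-2.352, -2.082, 0.001]
ft_force: [-1.7, -0.7, -0.0]
width: 17.9
grasp_force: 30.0
```

```bash
python3 - <<'E'
from h import *
plan((497,97,71.4,1.447)); print(get_obs()['moment'])
E
```

```text
t 26.0 pos [496.5  96.9  71.5] yaw 1.449 w 17.9 q6 0.29 F [-1.7 -0.7 -0. ]
[0.001, 0.002, 0.0] [-0.001, 0.0, 0.002]
[-0.13330921  0.47610734 -0.00462126]
```

>>> {"fn": "step_arm", "kwargs": {"deltas": [[[0, 0, 0], [0, 0, 0.07], -1], [[0, 0, 0], [0, 0, 0.14], -1], [[0, 0, 0.001], [0, 0, 0.21], -1], [[0, 0, 0.001], [0, 0, 0.28], -1], [[0, 0, 0.002], [0, 0, 0.35], -1], [[0, 0, 0.002], [0, 0, 0.42], -1], [[0, 0, 0.003], [0, 0, 0.49], -1], [[0, 0, 0.003], [0, 0, 0.56], -1], [[0, 0, 0.004], [0, 0, 0.63], -1], [[0, 0, 0.005], [0, 0, 0.7], -1], [[0, 0, 0.005], [0, 0, 0.77], -1], [[0, 0, 0.006], [0, 0, 0.84], -1], [[0, 0, 0.006], [0, 0, 0.91], -1], [[0, 0, 0.007], [0, 0, 0.97], -1], [[0, 0, 0.007], [0, 0, 1.0], -1], [[0, 0, 0.007], [0, 0, 1.0], -1]]}}

```text
t: 27.3
ee_pos: [496.7, 96.8, 69.3]
orientation: [3.14, -0.077, -0.001]
ft_force: [-1.6, -2.4, -0.7]
width: 17.5
grasp_force: 30.0
```

```bash
python3 - <<'E'
from h import *
plan((497,97,69,-.053)); print(get_obs()['moment'])
E
```

```text
t 27.3 pos [496.7  96.8  69.3] yaw -0.049 w 17.5 q6 1.79 F [-1.6 -2.4 -0.7]
[0.001, -0.001, 0.001] [0.0, 0.0, 0.003]
[-0.40908888  0.41423724 -0.03051   ]
```

>>> {"fn": "step_arm", "kwargs": {"deltas": [[[0, 0, 0], [0, 0, -0.06], -1], [[0, 0, 0], [0, 0, -0.115], -1], [[0, 0, 0], [0, 0, -0.115], -1], [[0, 0, -0.04], [0, 0, -0.115], -1], [[0, 0, -0.1], [0, 0, -0.115], -1], [[0, 0, -0.16], [0, 0, -0.115], -1], [[0, 0, -0.16], [0, 0, -0.2], -1], [[0, 0, -0.16], [0, 0, -1.0], -1], [[0, 0, -0.16], [0, 0, -1.0], -1], [[0, 0, -0.16], [0, 0, -1.0], -1], [[0, 0, -0.16], [0, 0, -1.0], -1], [[0, 0, -0.16], [0, 0, -1.0], -1], [[0, 0, -0.16], [0, 0, -1.0], -1], [[0, 0, -0.16], [0, 0, -1.0], -1], [[0, 0, -0.16], [0, 0, -1.0], -1], [[0, 0, -0.16], [0, 0, -1.0], -1], [[0, 0, -0.16], [0, 0, -1.0], -1], [[0, 0, -0.16], [0, 0, -1.0], -1], [[0, 0, -0.16], [0, 0, -1.0], -1]]}}

```text
t: 28.88
ee_pos: [497.3, 97.1, 117.5]
orientation: [2.354, 2.08, 0.001]
ft_force: [-0.0, 0.2, -2.4]
width: 17.7
grasp_force: 30.0
```

```bash
python3 - <<'E'
from h import *
plan((497,97,74,1.697)); w=snap('wrist','w11.png'); s=snap('scene','s4.png')
cv2.imwrite('pics/c7.png',np.hstack([cv2.resize(w['pixels'],(400,300),interpolation=cv2.INTER_AREA),cv2.resize(s['pixels'][200:275,290:390],(400,300),interpolation=cv2.INTER_CUBIC)])[:,:,::-1])
E
```

```text
t 28.9 pos [497.3  97.1 117.5] yaw 1.448 w 17.7 q6 0.29 F [-0.   0.2 -2.4]
[-0.001, -0.001, 0.145] [0.0, -0.0, -0.166]
```

View pics/c7.png

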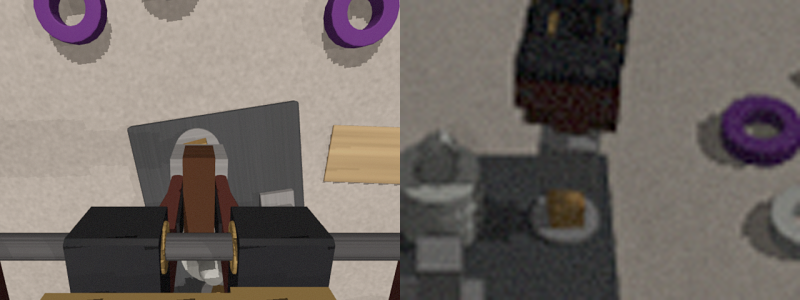

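The screw head's visible edge at (187,147) to (207,140) is about 0.25 rad counter-clockwise of the key, which matches the planned correction. I've now viewed 14 pictures, so from here I rely on numbers only. Reseat the key.

>>> {"fn": "step_arm", "kwargs": {"deltas": [[[-0.001, -0.001, 0], [0, 0, -0.08], -1], [[-0.001, -0.001, 0], [0, 0, -0.166], -1], [[-0.001, -0.001, 0.0], [0, 0, -0.166], -1], [[-0.001, -0.001, 0.03], [0, 0, -0.166], -1], [[-0.001, -0.001, 0.05], [0, 0, -0.166], -1], [[-0.001, -0.001, 0.07], [0, 0, -0.166], -1], [[-0.001, -0.001, 0.09], [0, 0, -0.166], -1], [[-0.001, -0.001, 0.11], [0, 0, -0.166], -1], [[-0.001, -0.001, 0.13], [0, 0, -0.166], -1], [[-0.001, -0.001, 0.145], [0, 0, -0.166], -1], [[-0.001, -0.001, 0.152], [0, 0, -0.166], -1], [[-0.001, -0.001, 0.157], [0, 0, -0.166], -1], [[-0.001, -0.001, 0.157], [0, 0, -0.166], -1]]}}

```text
t: 30.07
ee_pos: [496.5, 96.8, 70.0]
orientation: [-2.074, -2.36, 0.0]
ft_force: [0.1, 0.2, -3.1]
width: 17.5
grasp_force: 30.0
```

```bash
python3 - <<'E'
from h import *
plan((497,97,69.3,1.697)); print(get_obs()['moment'])
E
```

```text
t 30.1 pos [496.5  96.8  70. ] yaw 1.7 w 17.5 q6 0.04 F [ 0.1  0.2 -3.1]
[0.0, 0.002, 0.002] [-0.0, 0.0, 0.002]
[-0.02491916 -0.01724288  0.02586212]
```

>>> {"fn": "step_arm", "kwargs": {"deltas": [[[0, 0, 0.002], [0, 0, 0.07], -1], [[0, 0, 0.002], [0, 0, 0.14], -1], [[0, 0, 0.003], [0, 0, 0.21], -1], [[0, 0, 0.003], [0, 0, 0.28], -1], [[0, 0, 0.004], [0, 0, 0.35], -1], [[0, 0, 0.004], [0, 0, 0.42], -1], [[0, 0, 0.005], [0, 0, 0.49], -1], [[0, 0, 0.005], [0, 0, 0.56], -1], [[0, 0, 0.006], [0, 0, 0.63], -1], [[0, 0, 0.006], [0, 0, 0.68], -1], [[0, 0, 0.007], [0, 0, 0.71], -1], [[0, 0, 0.007], [0, 0, 0.73], -1], [[0, 0, 0.007], [0, 0, 0.745], -1], [[0, 0, 0.007], [0, 0, 0.76], -1], [[0, 0, 0.007], [0, 0, 0.76], -1]]}}

```text
t: 31.32
ee_pos: [496.5, 96.9, 68.3]
orientation: [-3.02, -0.866, 0.0]
ft_force: [-0.9, 0.9, -0.9]
width: 18.1
grasp_force: 30.0
```

```bash
python3 - <<'E'
from h import *
plan((497,97,68,.5)); print(get_obs()['moment'])
E
```

```text
t 31.3 pos [496.5  96.9  68.3] yaw 0.559 w 18.1 q6 1.18 F [-0.9  0.9 -0.9]
[0.002, 0.001, 0.001] [-0.0, 0.0, 0.039]
[0.31463231 0.36127637 0.04524821]
```

>>> {"fn": "step_arm", "kwargs": {"deltas": [[[0, 0, 0], [0, 0, 0.02], -1], [[0, 0, 0], [0, 0, 0.04], -1], [[0, 0, 0], [0, 0, 0.06], -1], [[0, 0, 0], [0, 0, 0.06], -1]]}}

```text
t: 31.65
ee_pos: [496.6, 96.9, 68.3]
orientation: [3.055, 0.733, -0.0]
ft_force: [-1.1, 1.0, -1.6]
width: 18.0
grasp_force: 30.3
```

```bash
python3 - <<'E'
from h import *
plan((497,97,68,.5)); print(get_obs()['moment'])
E
```

```text
t 31.6 pos [496.6  96.9  68.3] yaw 0.471 w 18.0 q6 1.27 F [-1.1  1.  -1.6]
[0.001, 0.0, 0.001] [0.0, 0.0, -0.019]
[0.39059453 0.37177771 0.67161739]
```

The torque rose to 0.67 N·m, so the left screw is home. Back off, lift, and go over the column to the right screw.

>>> {"fn": "step_arm", "kwargs": {"deltas": [[[0, 0, 0], [0, 0, -0.06], -1], [[0, 0, 0], [0, 0, -0.115], -1], [[0, 0, 0], [0, 0, -0.115], -1], [[0, 0, -0.04], [0, 0, -0.115], -1], [[0, 0, -0.1], [0, 0, -0.115], -1], [[0, 0, -0.2], [0, 0, -0.115], -1], [[0, 0, -0.33], [0, 0, -0.115], -1], [[0, 0, -0.33], [0, 0, -0.115], -1], [[-0.253, 0.545, -0.33], [0, 0, -1.0], -1], [[-0.253, 0.545, -0.33], [0, 0, -1.0], -1], [[-0.253, 0.545, -0.33], [0, 0, -1.0], -1], [[-0.253, 0.545, -0.33], [0, 0, -1.0], -1], [[-0.253, 0.545, -0.33], [0, 0, -1.0], -1], [[-0.253, 0.545, -0.33], [0, 0, -1.0], -1], [[-0.253, 0.545, -0.33], [0, 0, -1.0], -1], [[-0.253, 0.545, -0.33], [0, 0, -1.0], -1], [[-0.253, 0.545, -0.33], [0, 0, -1.0], -1], [[-0.253, 0.545, -0.33], [0, 0, -1.0], -1], [[-0.253, 0.545, -0.33], [0, 0, -1.0], -1], [[-0.253, 0.545, -0.33], [0, 0, -1.0], -1]]}}

```text
t: 33.32
ee_pos: [502.8, -83.5, 166.7]
orientation: [-1.733, -2.62, 0.0]
ft_force: [0.3, -0.4, -2.3]
width: 17.9
grasp_force: 30.0
```

```bash
python3 - <<'E'
from h import *
plan((503.2,-83,135,2.807)); w=snap('wrist','w12.png'); handle(w,get_obs()['ee_pos'][2]+26)
E
```

```text
t 33.3 pos [502.8 -83.5 166.7] yaw 1.973 w 17.9 q6 -0.59 F [ 0.3 -0.4 -2.3]
[0.001, 0.002, 0.106] [-0.0, -0.0, -0.556]
box [318. 302.] [498.9 -72.5] LxW [17.5 53.3] yaw 1.99 area 6609.5
```

>>> {"fn": "step_arm", "kwargs": {"deltas": [[[0.001, 0.002, 0], [0, 0, -0.556], -1], [[0.001, 0.002, 0.04], [0, 0, -0.556], -1], [[0.001, 0.002, 0.08], [0, 0, -0.556], -1], [[0.001, 0.002, 0.12], [0, 0, -0.556], -1], [[0.001, 0.002, 0.14], [0, 0, -0.556], -1], [[0.001, 0.002, 0.14], [0, 0, -0.556], -1], [[0.001, 0.002, 0.14], [0, 0, -0.556], -1], [[0.001, 0.002, 0.14], [0, 0, -0.556], -1], [[0.001, 0.002, 0.14], [0, 0, -0.556], -1], [[0.001, 0.002, 0.14], [0, 0, -0.556], -1]]}}

```text
t: 34.2
ee_pos: [503.5, -82.9, 125.2]
orientation: [0.535, 3.095, 0.0]
ft_force: [0.7, 0.3, -2.8]
width: 17.7
grasp_force: 30.0
```

```bash
python3 - <<'E'
from h import *
plan((503.2,-83,73.5,2.807)); w=snap('wrist','w13.png')
h=cv2.cvtColor(w['pixels'],cv2.COLOR_RGB2HSV); m=cv2.inRange(h,(15,110,50),(26,255,255)); m[:150]=0; m[260:]=0
k,l,st,ce=cv2.connectedComponentsWithStats(m)
for i in range(1,k):
    if st[i,4]>60:
        xs=range(st[i,0],st[i,0]+st[i,2],max(1,st[i,2]//10)); print(st[i].tolist(),[(x,int(np.where(l[:,x]==i)[0].min()) if (l[:,x]==i).any() else None) for x in xs])
E
```

```text
t 34.2 pos [503.5 -82.9 125.2] yaw 2.799 w 17.7 q6 -1.41 F [ 0.7  0.3 -2.8]
[0.001, -0.001, 0.172] [0.0, 0.0, -0.005]
[572, 150, 47, 12, 373] [(572, 150), (576, 150), (580, 150), (584, 150), (588, 150), (592, 150), (596, 150), (600, 150), (604, 150), (608, 150), (612, 150), (616, 150)]
[297, 220, 40, 11, 394] [(297, 227), (301, 220), (305, 220), (309, 220), (313, 220), (317, 220), (321, 220), (325, 220), (329, 220), (333, 220)]
```

The head's far edge is level at row 220 (columns 299 to 336), so the key is square to it. Descend.

>>> {"fn": "step_arm", "kwargs": {"deltas": [[[0, 0, 0.03], [0, 0, -0.004], -1], [[0, 0, 0.06], [0, 0, -0.004], -1], [[0, 0, 0.08], [0, 0, -0.004], -1], [[0, 0, 0.1], [0, 0, -0.004], -1], [[0, 0, 0.12], [0, 0, -0.004], -1], [[0, 0, 0.14], [0, 0, -0.004], -1], [[0, 0, 0.155], [0, 0, -0.004], -1], [[0, 0, 0.163], [0, 0, -0.004], -1], [[0, 0, 0.168], [0, 0, -0.004], -1], [[0, 0, 0.171], [0, 0, -0.004], -1], [[0, 0, 0.171], [0, 0, -0.004], -1]]}}

```text
t: 35.17
ee_pos: [503.2, -82.8, 73.8]
orientation: [-0.519, -3.098, -0.0]
ft_force: [-0.8, -0.4, -4.1]
width: 18.2
grasp_force: 30.0
```

```bash
python3 - <<'E'
from h import *
plan((503.2,-83,73.3,2.807)); print(get_obs()['moment'])
E
```

```text
t 35.2 pos [503.2 -82.8  73.8] yaw 2.81 w 18.2 q6 -1.43 F [-0.8 -0.4 -4.1]
[-0.0, -0.001, 0.002] [-0.0, -0.0, 0.002]
[0.05083597 0.01293625 0.00375201]
```

Seated. Turn the right screw clockwise.

>>> {"fn": "step_arm", "kwargs": {"deltas": [[[0, 0, 0.001], [0, 0, 0.07], -1], [[0, 0, 0.001], [0, 0, 0.14], -1], [[0, 0, 0.001], [0, 0, 0.21], -1], [[0, 0, 0.002], [0, 0, 0.28], -1], [[0, 0, 0.002], [0, 0, 0.35], -1], [[0, 0, 0.003], [0, 0, 0.42], -1], [[0, 0, 0.003], [0, 0, 0.49], -1], [[0, 0, 0.004], [0, 0, 0.56], -1], [[0, 0, 0.004], [0, 0, 0.63], -1], [[0, 0, 0.005], [0, 0, 0.7], -1], [[0, 0, 0.005], [0, 0, 0.77], -1], [[0, 0, 0.006], [0, 0, 0.84], -1], [[0, 0, 0.006], [0, 0, 0.91], -1], [[0, 0, 0.007], [0, 0, 0.97], -1], [[0, 0, 0.007], [0, 0, 1.0], -1], [[0, 0, 0.007], [0, 0, 1.0], -1]]}}

```text
t: 36.5
ee_pos: [502.7, -82.8, 71.8]
orientation: [-2.492, -1.911, 0.002]
ft_force: [-2.4, -0.4, -1.7]
width: 18.0
grasp_force: 30.0
```

>>> {"fn": "step_arm", "kwargs": {"deltas": [[[0, 0, 0], [0, 0, 0.07], -1], [[0, 0, 0], [0, 0, 0.14], -1], [[0, 0, 0.001], [0, 0, 0.21], -1], [[0, 0, 0.001], [0, 0, 0.28], -1], [[0, 0, 0.002], [0, 0, 0.35], -1], [[0, 0, 0.002], [0, 0, 0.42], -1], [[0, 0, 0.003], [0, 0, 0.49], -1], [[0, 0, 0.003], [0, 0, 0.56], -1], [[0, 0, 0.004], [0, 0, 0.63], -1], [[0, 0, 0.005], [0, 0, 0.7], -1], [[0, 0, 0.005], [0, 0, 0.77], -1], [[0, 0, 0.006], [0, 0, 0.84], -1], [[0, 0, 0.006], [0, 0, 0.91], -1], [[0, 0, 0.007], [0, 0, 0.97], -1], [[0, 0, 0.007], [0, 0, 1.0], -1], [[0, 0, 0.007], [0, 0, 1.0], -1]]}}

```text
t: 37.83
ee_pos: [503.0, -83.1, 69.8]
orientation: [3.127, -0.298, -0.001]
ft_force: [-1.9, -1.7, -1.9]
width: 17.7
grasp_force: 30.0
```

```bash
python3 - <<'E'
from h import *
plan((503.2,-83,68.3,-1.0)); print(get_obs()['moment'])
E
```

```text
t 37.8 pos [503.  -83.1  69.8] yaw -0.19 w 17.7 q6 1.57 F [-1.9 -1.7 -1.9]
[0.0, -0.0, 0.005] [0.0, 0.0, 0.54]
[-4.66616569e-01  5.30845258e-01 -4.55868519e-04]
```

>>> {"fn": "step_arm", "kwargs": {"deltas": [[[0, 0, 0.001], [0, 0, 0.07], -1], [[0, 0, 0.001], [0, 0, 0.14], -1], [[0, 0, 0.002], [0, 0, 0.21], -1], [[0, 0, 0.002], [0, 0, 0.28], -1], [[0, 0, 0.003], [0, 0, 0.35], -1], [[0, 0, 0.003], [0, 0, 0.42], -1], [[0, 0, 0.004], [0, 0, 0.47], -1], [[0, 0, 0.004], [0, 0, 0.51], -1], [[0, 0, 0.004], [0, 0, 0.53], -1], [[0, 0, 0.004], [0, 0, 0.55], -1], [[0, 0, 0.004], [0, 0, 0.55], -1]]}}

```text
t: 38.75
ee_pos: [502.7, -83.6, 68.5]
orientation: [2.746, -1.523, -0.001]
ft_force: [-3.4, -5.5, -1.2]
width: 18.0
grasp_force: 30.0
```

```bash
python3 - <<'E'
from h import *
plan((503.2,-83,68.3,-1.1)); print(get_obs()['moment'])
E
```

```text
t 38.8 pos [502.7 -83.6  68.5] yaw -1.013 w 18.0 q6 2.4 F [-3.4 -5.5 -1.2]
[-0.001, -0.002, 0.001] [0.001, -0.0, 0.058]
[-1.14955584  0.88436817  0.10065042]
```

>>> {"fn": "step_arm", "kwargs": {"deltas": [[[0, 0, 0], [0, 0, 0.02], -1], [[0, 0, 0], [0, 0, 0.04], -1], [[0, 0, 0], [0, 0, 0.055], -1], [[0, 0, 0], [0, 0, 0.055], -1]]}}

```text
t: 39.08
ee_pos: [502.5, -83.5, 68.5]
orientation: [2.682, -1.632, -0.001]
ft_force: [-4.3, -5.6, -1.0]
width: 18.1
grasp_force: 30.3
```

```bash
python3 - <<'E'
from h import *
plan((503.2,-83,68.3,-1.1)); print(get_obs()['moment'])
E
```

```text
t 39.1 pos [502.5 -83.5  68.5] yaw -1.093 w 18.1 q6 2.48 F [-4.3 -5.6 -1. ]
[-0.001, -0.003, 0.001] [0.001, -0.0, 0.004]
[-1.12647913  0.83931909  0.70771368]
```

The right screw is home at 0.71 N·m. Back off, lift and head to the mat.

>>> {"fn": "step_arm", "kwargs": {"deltas": [[[0, 0, 0], [0, 0, -0.06], -1], [[0, 0, 0], [0, 0, -0.125], -1], [[0, 0, 0], [0, 0, -0.125], -1], [[0, 0, -0.04], [0, 0, -0.125], -1], [[0, 0, -0.1], [0, 0, -0.125], -1], [[0, 0, -0.2], [0, 0, -0.125], -1], [[0, 0, -0.33], [0, 0, -0.125], -1], [[0, 0, -0.33], [0, 0, -0.125], -1], [[-0.897, -0.371, -0.33], [0, 0, -0.83], -1], [[-0.897, -0.371, -0.33], [0, 0, -0.83], -1], [[-0.897, -0.371, -0.33], [0, 0, -0.83], -1], [[-0.897, -0.371, -0.33], [0, 0, -0.83], -1], [[-0.897, -0.371, -0.33], [0, 0, -0.83], -1], [[-0.897, -0.371, -0.33], [0, 0, -0.83], -1], [[-0.897, -0.371, -0.33], [0, 0, -0.83], -1], [[-0.897, -0.371, -0.33], [0, 0, -0.83], -1], [[-0.897, -0.371, -0.33], [0, 0, -0.83], -1], [[-0.897, -0.371, -0.33], [0, 0, -0.83], -1], [[-0.897, -0.371, -0.33], [0, 0, -0.83], -1]]}}

```text
t: 40.67
ee_pos: [479.9, 207.7, 167.2]
orientation: [-3.133, -0.227, -0.0]
ft_force: [0.3, 0.3, -2.2]
width: 17.9
grasp_force: 30.0
```

```bash
python3 - <<'E'
from h import *
plan((459,393,160,0.15))
w=snap('wrist','w14.png'); h=cv2.cvtColor(w['pixels'],cv2.COLOR_RGB2HSV); m=cv2.inRange(h,(15,90,40),(26,255,255)); m[300:]=0
k,l,st,ce=cv2.connectedComponentsWithStats(m)
for i in range(1,k):
    if st[i,4]>100: print(st[i].tolist(),ce[i].round(),ray(w,*ce[i],48).round(1))
E
```

```text
t 40.7 pos [479.9 207.7 167.2] yaw 0.145 w 17.9 q6 1.81 F [ 0.3  0.3 -2.2]
[0.02, -0.621, 0.024] [-0.0, -0.0, -0.003]
[499, 0, 102, 45, 2826] [554.  16.] [636.   86.3  48. ]
[15, 151, 128, 122, 7850] [ 79. 213.] [471.  372.9  48. ]
[444, 203, 53, 50, 1531] [470. 227.] [500.2 104.6  48. ]
```

>>> {"fn": "step_arm", "kwargs": {"deltas": [[[0.02, -0.621, 0.02], [0, 0, 0], -1], [[0.02, -0.621, 0.02], [0, 0, 0], -1], [[0.02, -0.621, 0.02], [0, 0, 0], -1], [[0.02, -0.621, 0.02], [0, 0, 0], -1], [[0.02, -0.621, 0.02], [0, 0, 0], -1], [[0.02, -0.621, 0.02], [0, 0, 0], -1], [[0.02, -0.621, 0.02], [0, 0, 0], -1], [[0.02, -0.621, 0.02], [0, 0, 0], -1], [[0.02, -0.621, 0.02], [0, 0, 0], -1], [[0.02, -0.621, 0.1], [0, 0, 0], -1], [[0.02, -0.621, 0.18], [0, 0, 0], -1], [[0.02, -0.621, 0.25], [0, 0, 0], -1], [[0.02, -0.621, 0.3], [0, 0, 0], -1], [[0.02, -0.621, 0.33], [0, 0, 0], -1], [[0.02, -0.621, 0.345], [0, 0, 0], -1], [[0.02, -0.621, 0.345], [0, 0, 0], -1], [[0.02, -0.621, 0.345], [0, 0, 0], -1]]}}

```text
t: 42.13
ee_pos: [459.1, 392.5, 64.7]
orientation: [-3.133, -0.23, -0.001]
ft_force: [-0.1, 0.3, -1.5]
width: 17.7
grasp_force: 30.0
```

```bash
python3 - <<'E'
from h import *
plan((459,393,58.5,0.145))
w=snap('wrist','w15.png'); h=cv2.cvtColor(w['pixels'],cv2.COLOR_RGB2HSV); m=cv2.inRange(h,(11,90,90),(20,160,255))
ys,xs=np.where(m); print(len(xs),ys.min()); r=int(np.percentile(ys,0.5)); 
k,l,st,ce=cv2.connectedComponentsWithStats(cv2.morphologyEx(m,cv2.MORPH_OPEN,np.ones((3,3),np.uint8)))
for i in range(1,k):
    if st[i,4]>300: a=st[i]; print(a.tolist()); print('left',ray(w,a[0],a[1]+a[3]//2,6),'right',ray(w,a[0]+a[2],a[1]+a[3]//2,6),'far',ray(w,*[np.where(l[a[1]]==i)[0].mean(),a[1]],6))
E
```

```text
t 42.1 pos [459.1 392.5  64.7] yaw 0.147 w 17.7 q6 2.11 F [-0.1  0.3 -1.5]
[-0.0, -0.002, 0.021] [-0.0, -0.001, 0.001]
15178 175
[223, 175, 177, 149, 13203]
left [458.56610179 446.00677866   6.        ] right [472.86915646 349.35866727   6.        ] far [505.82809249 404.23349507   6.        ]
[366, 355, 14, 83, 691]
left [377.61013206 351.32629901   6.        ] right [378.86627214 342.85036099   6.        ] far [405.55462465 355.13245173   6.        ]
[257, 383, 8, 56, 318]
left [357.13059086 416.17144467   6.        ] right [357.85679075 411.2721274    6.        ] far [377.39838009 415.01139397   6.        ]
```

>>> {"fn": "step_arm", "kwargs": {"deltas": [[[0, 0, 0.01], [0, 0, 0], -1], [[0, 0, 0.016], [0, 0, 0], -1], [[0, 0, 0.02], [0, 0, 0], -1], [[0, 0, 0.021], [0, 0, 0], -1], [[0, 0, 0.021], [0, 0, 0], -1]]}}

```text
t: 42.6
ee_pos: [458.5, 392.7, 58.0]
orientation: [-3.133, -0.231, -0.0]
ft_force: [0.4, -0.3, -1.2]
width: 17.4
grasp_force: 30.0
```

>>> {"fn": "step_arm", "kwargs": {"deltas": [[[0, 0, 0], [0, 0, 0], -0.4], [[0, 0, 0], [0, 0, 0], -0.4], [[0, 0, 0], [0, 0, 0], -0.2], [[0, 0, 0], [0, 0, 0], 0.2], [[0, 0, 0], [0, 0, 0], 0.2], [[0, 0, 0], [0, 0, 0], 0.2], [[0, 0, -0.05], [0, 0, 0], 0.2], [[0, 0, -0.12], [0, 0, 0], 0.2], [[0, 0, -0.25], [0, 0, 0], 0.2], [[0, 0, -0.38], [0, 0, 0], 0.2], [[0, 0, -0.38], [0, 0, 0], 0.2], [[0, 0, -0.38], [0, 0, 0], 0.2]]}}

```text
t: 43.6
ee_pos: [459.8, 393.7, 174.4]
orientation: [-3.13, -0.231, -0.007]
ft_force: [-0.3, 0.3, -0.4]
width: 52.7
grasp_force: 0.0
```

```bash
python3 - <<'E'
from h import *
plan((459,393,58.5,0.145)); w=snap('wrist','w16.png'); handle(w,84); t=snap('top','t9.png'); rings(t,17,rmin=27); rings(w,17)
a=dict(np.load('pics/top0.npz'))['pixels'].astype(int); b=t['pixels'].astype(int)
for n,(x0,y0,x1,y1) in dict(gauge=(322,190,366,210),ramekin=(163,187,200,220),lid=(486,154,542,206),screwL=(288,218,318,246),screwR=(360,215,390,243),col=(324,213,354,246)).items(): print(n,np.abs(a-b)[y0:y1,x0:x1].mean().round(1))
h=cv2.cvtColor(t['pixels'],cv2.COLOR_RGB2HSV); m=cv2.inRange(h,(12,110,60),(26,255,255)); k,l,st,ce=cv2.connectedComponentsWithStats(m)
print([(ce[i].round(1).tolist(),int(st[i,4])) for i in range(1,k) if st[i,4]>40])
E
```

```text
t 43.6 pos [459.8 393.7 174.4] yaw 0.147 w 52.7 q6 2.11 F [-0.3  0.3 -0.4]
[-0.005, 0.003, 0.386] [-0.002, -0.003, 0.002]
box [352. 245.] [463.6 373.4] LxW [2.5 3.9] yaw 0.17 area 24.0
box [320. 246.] [459.2 393.5] LxW [17.7 64.9] yaw 0.158 area 2638.5
ring 14 291 [356.3 815.4  17. ] r 39.6
ring 231 235 [489.3 276.9  17. ] r 30.7
ring 338 227 [506.7   9.5  17. ] r 32.5
ring 185 205 [566.8 392.9  17. ] r 30.1
ring 195 167 [662.5 366.3  17. ] r 40.0
ring 481 319 [398.3 247.8  17. ] r 30.1
ring 108 216 [440.2 557.6  17. ] r 25.0
gauge 5.1
ramekin 6.9
lid 6.8
screwL 9.7
screwR 10.1
col 29.9
[([554.4, 84.7], 84), ([313.2, 159.4], 610), ([375.0, 228.0], 80), ([301.9, 231.2], 83), ([194.4, 236.3], 50), ([184.3, 262.4], 246), ([628.4, 435.5], 173)]
```

The key stands upright on the mat at (459,393.5). The stack reads one collar radius (31 mm) when measured at gauge height. The spare lies flat at (489,277), off the plate. The gauge, ramekin and lid areas show only small pixel changes.

```bash
python3 -c "
from workcell import *
print(close_job())"
```

```text
the job is handed in; nothing more can be done
None
```

I handed the job in with three collars on the column to match the low gauge post, the spare flat on the counter clear of the plate, both screws turned until they hit their stops, and the key upright on its mat. I judged the screws home from the torque rising to about 0.7 N·m at the expected angle rather than from a final look, and never checked the tartlet mould, though nothing was moved near it.

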